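# Gauge the bench pump: hang the plug, dip the rod, show its tip

### The arm

A 7-joint arm with a two-finger parallel gripper is mounted at the origin on a cart in front of the work surface, level with it; the furniture and walls round the work are solid. World frame = base frame: x ahead of the robot, y to its left, z up, the work surface at z = 0. Lengths are in m, angles in degrees, forces in N, time in s.
With the tool pointing down it reaches from about 0.425 to 0.825 m from the base axis. Payload 3.6 kg.
Tool frame: the origin (TCP) lies midway between the tips of the shut fingers; the grasp point (between the pads) lies 19 mm behind it; z points along the fingers, y is the direction in which the jaws open and shut (so a half turn about z gives the same grasp; the last joint's range is limited). The gripper opens to 85 mm and grips with 20 to 120 N. Pads are 22 mm wide; open, the fingers measure 114 mm over their backs; the gripper's body (76 mm by 85 mm) begins 54 mm behind the grasp point. The pads swing forward as they close: fully open they stand 13 mm farther back than shut.
Start: joints at [66.549, 35.231, -0.722, 81.555, 0.464, 63.22, -2.315], TCP at [0.243, -0.603, 0.231] pointing down, gripper open.
Joint ranges: [-178.69, 178.69], [-17.37, 117.87], [-77.05, 75.6], [15.02, 138.74], [-78.02, 258.01], [0.78, 113.62], [-162.83, 162.83]. Speed limits (degrees/s): [159.86, 159.86, 180, 180, 180, 180, 180].

### API

Orientations are given as a 3x3 rotation matrix whose columns are the frame's x, y, z axes.
In Python, from cell import ctrl gives the robot as it stands.
- The arm moves only by the shell command python3 -m jog 'ROWS' [FORCE]. ROWS is JSON, a list of rows, each an object with "slide": the shift along the tool's x, y, z in mm, a list of three; "dr": the turn, a rotation vector about the tool's x, y, z in rad, a list of three; "grip": the finger opening in mm, from 0 to 85.4. A call has 1 to 12 rows; each row shifts and turns the commanded pose from where the row before left it, along the tool's axes as they then stand; what a row does not reach is not made up. A row lasts 1/12 s, in which the tool goes at most 41.7 mm and 7.16 degrees, less where a joint would pass 70% of its speed; a pose out of reach is approached as far as the arm can. A call is refused whole if a number of a shift passes 41.7 or a number of a turn 0.125, either way. A call with a gripper value outside its range is refused whole. The fingers move at their own pace and stop on an object; FORCE is the grip in N (left out, the last holds). Time passes only in rows, so rows that do not move let the fingers close. It gives the time, the measured TCP pose, the force and the opening at its end, in the units of the state.
- ctrl.get_state(): the state, without advancing time (a new reading comes with each control period).
- ctrl.capture(name): name is "side" or "top"; returns (picture, depth): 400x640x3 uint8, red, green, blue; 400x640 float32, m along the optical axis (not along the pixel's ray), 0 where there is no reading.
- ctrl.camera_params(name): a dict with "mtx" (3x3 intrinsics, pixels), "cam_to_world" (4x4, takes a point from camera to world coordinates). Camera axes: x right, y up, looking along -z (the intrinsics and any distortion apply to the point x, -y, -z); pixel columns grow to the right and rows downward; lengths in m; the calibration is good to about 2 mm. A picture is of the moment at which its call begins. camera_params takes no time and is no camera call.
- ctrl.sign_off(): hands the job in, once; it reports no verdict.
Trained networks look in the newest picture that a camera, given by its name, has taken for a name from the list of things; names that differ only in an ending like _2 or _b are one class to them, and where a whole thing is asked for, a point or a joint stands for the part that bears it (a point fixed in the world has none). Each returns a list of dicts, best first, with "score" (0 to 1); they miss things now and then, are a little off and sometimes report something else, mostly with a low value. They report only what shows in the picture. A call takes as long as a camera call. They do not tell look-alikes from the thing itself.
- ctrl.spot_in(label, camera): "rect" ([left, top, right, bottom] in pixels, round what is visible of it).
- ctrl.pinpoint(label, camera): "uv" ([column, row] in pixels: a listed point, or the origin of a listed thing).
The state is a dict: "time": time; "joints": joint angles; "qd": joint speeds; "joint_efforts": joint torques, N m; "eef_pos": TCP position; "tool_rot": TCP orientation; "ft_force": force on the tool from outside, world axes, zero at the start; "torque": the same for the moment, N m; "gripper_width": finger opening in m.
Only numpy, scipy, OpenCV 4.12 (cv2) and the standard library are available. Lean on these libraries where they do the work, as an engineer would, in place of code of your own. Each camera call takes 0.05 s, during which the arm holds its last target.

### The job

Pull the ring-handled plug out of the pump's sloping guide tube and hang it by its ring on the hook of the stand. Then take the gauge rod from its rest, push it gently into the guide tube until its collar stops on the tube's mouth, draw it out again, and present it for reading: hold the rod level, with its tip over the middle of the glass dish and about 10 cm above the bench. Finish while still holding the rod there, touching nothing else with it, and leave the other things on the bench where they are.

Things in the scene. Friction and masses are not known exactly. Their poses are not given: they have to be found in the camera images.
- pump: Bench vacuum pump fixed to the bench: grey finned motor and, toward its +y, a square aluminium oil box (92 mm wide in x, y from -25 to 60 mm, 125 mm high; inlet flange on top to 145 mm). Origin: centre of its underside on the bench; z up. From the box's +y face the guide tube slopes up and outward along +y.
- guide_tube: Guide tube of the pump, steel, outer diameter 22 mm, round bore 13 mm, plain rim without a funnel, free depth 75 mm or more. Origin: centre of its mouth (95 mm along the pump's y, 135 mm above the bench). Its z axis points out of the mouth along the tube: outward along the pump's +y and 35 degrees above level. Its x axis is the pump's x.
- plug: Loose steel plug (0.09 kg) in the guide tube: stem 31 mm long, 11.4 mm thick; flange 25 mm wide, 6 mm thick; ring handle. Origin: centre of the flange's underside, on the tube's mouth. z along the stem toward the ring. Ring: 10 mm round bar, 48 mm inside, 68 mm outside, in the plug's y-z plane (x is its normal). Its highest part can be pinched from above across x; it may swing about the pinch.
- plug_ring (a point): Centre of the plug's ring handle.
- hook_stand: Stand fixed to the bench: foot 90 mm wide, 14 mm post 172 mm high, and a level round bar 8 mm thick, its axis 170 mm above the bench, leaving the post along the stand's -x. Level to 83 mm from the post axis, then it turns up to its end at 98 mm, 10 mm higher (top of the lip 14 mm above the bar's axis). Origin: on the bench under the post.
- hook_bar (a point): Point on the axis of the hook's bar, 50 mm from the post: a good place for the ring.
- hook_tip (a point): Upturned end of the hook (98 mm from the post).
- rod_rest: Grey rest for the gauge rod, fixed to the bench: base 155 x 55 x 8 mm and two notched posts 62 mm high, open at the top, that carry the rod level, axis 52 mm high. Origin: on the bench under the rod's collar face; x runs along the rod from tip to handle. Posts at x = -42 mm (under the thin part) and x = +86 mm (under the handle's end), each 10 mm thick.
- rod: Gauge rod, 0.10 kg: round steel rod 8 mm thick, 70 mm long, then a collar 22 mm wide and 6 mm thick, then a square handle 14 x 14 x 90 mm. Origin: on the axis at the collar's stop face. x from the tip (x = -70 mm) toward the handle (x = 6 to 96 mm). It starts level in its rest; lift it straight up. Inserted, its x lies along the guide tube's z and its origin at the guide tube's origin.
- rod_tip (a point): Tip of the gauge rod.
- rod_grip (a point): Good place to grip the handle, from above across it: on the axis 45 mm behind the collar face, clear between the posts of the rest.
- dish: Shallow glass dish, 80 mm in diameter and 14 mm high, loose on the bench. Origin: centre of its underside.
- jar_small: Bystander, not to be moved: clear jar with a screw lid, 45 mm in diameter, 50 mm high, near the dish. Origin: centre of its underside.
- beaker: Bystander: small glass beaker 52 mm wide, 69 mm high. Origin: centre of its underside.
- amber_bottle: Bystander: square brown bottle 43 x 43 x 84 mm. Origin: centre of its underside.
- tube_standing: Bystander: open standing centrifuge tube, 31 mm wide, 114 mm high. Origin: centre of its underside.
- marker_pen: Bystander: thick marker lying flat, 116 x 24 x 21 mm. Origin: centre of its underside.
- jar_right: Bystander: clear jar with a screw lid, 43 mm in diameter, 48 mm high, at the right. Origin: centre of its underside.
There are look-alikes about, which are no part of the job. What is shaped like the dish but purple is not meant.

How it is judged (in metres and radians):
On the way, in this order (a step that is already met when the one before it is completed fails the run):
1. the plug hangs by its ring on the hook, let go (contact force between plug and hook_stand above 0.2 N and contact force between plug and the fingers below 0.05 N and contact force between plug and pump below 0.05 N and x of plug_ring in the frame of hook_stand between -0.1 and -0.005 m and height (world z) of plug_ring between 0.135 and 0.165 m and linear speed of plug below 0.1 m/s), for 0.3 s.
2. the rod is in the guide tube, its collar on the mouth (distance between rod and guide_tube below 0.005 m and angle between the x axis of rod and the z axis of guide_tube, either way round below 0.1 rad and z of rod_tip in the frame of guide_tube below -0.067 m), for 0.2 s.
3. the rod is drawn clear out of the tube (z of rod_tip in the frame of guide_tube above 0.01 m), for 0.05 s.
At the end, for the whole second after the job is handed in: Plug hanging still by its ring on the hook (ring centre 135-165 mm high), let go. Rod held at rest, level within 9 degrees, tip within 30 mm of the dish centre from above and 60-150 mm above the bench, touching neither pump, rest, dish, hook stand nor bystanders (all of step 1 and angle between rod_tip's own x axis and vertical between 1.4137 and 1.7279 rad and horizontal distance between rod_tip and dish below 0.03 m and height (world z) of rod_tip between 0.06 and 0.15 m and height (world z) of rod above 0.06 m and contact force between rod and the fingers above 0.5 N and linear speed of rod below 0.03 m/s and contact force between rod and pump below 0.05 N and contact force between rod and rod_rest below 0.05 N and contact force between rod and dish below 0.05 N and contact force between rod and hook_stand below 0.05 N and contact force between rod and jar_small below 0.05 N and contact force between rod and beaker below 0.05 N and contact force between rod and amber_bottle below 0.05 N and contact force between rod and tube_standing below 0.05 N and contact force between rod and marker_pen below 0.05 N and contact force between rod and jar_right below 0.05 N); the arm keeps its last pose, push and grip.
It fails at once if a bystander is moved by more than 25 mm (distance of any of jar_small, beaker, amber_bottle, tube_standing, marker_pen, jar_right from where it was at the start of the episode above 0.025 m).
It fails at once if the dish is moved by more than 15 mm (distance of dish from where it was at the start of the episode above 0.015 m).
It fails at once if the rod is pressed into the pump harder than 30 N (contact force between rod and pump above 30 N).
It also fails if it takes over 69 s, if anything falls off the work surface, if the arm or the gripper's body presses on something with over 40 N, if the wrist force passes 120 N, or if a joint passes its speed limit or range.

## Working session

There is one attempt and no reset: what is moved stays moved. The work goes in short steps, Python scripts to look and compute and a shell command to move; the robot and the scene stay as the last step left them, time stands still between calls to the robot, and variables do not carry over. Pictures are saved under pics/ and viewed, and the job is handed in when it is done.

```bash
ls; mkdir -p pics; cat > h.py <<'E'
import numpy as np, cv2
from cell import ctrl
def cap(n,f):
    p,d=ctrl.capture(n); cv2.imwrite('pics/'+f,p[:,:,::-1]); np.save('pics/'+f+'.npy',d); return p,d
def w(cam,u,v,d):
    P=ctrl.camera_params(cam);K=np.array(P['mtx']);T=np.array(P['cam_to_world'])
    c=np.array([(u-K[0,2])/K[0,0]*d,-(v-K[1,2])/K[1,1]*d,-d,1]);return (T@c)[:3]
def ray(cam,u,v):
    P=ctrl.camera_params(cam);T=np.array(P['cam_to_world']);o=T[:3,3];x=w(cam,u,v,1.)-o;return o,x/np.linalg.norm(x)
def tri(a,b):
    (o1,d1),(o2,d2)=ray(*a),ray(*b)
    t=np.linalg.lstsq(np.c_[d1,-d2],o2-o1,rcond=None)[0]
    p,q=o1+t[0]*d1,o2+t[1]*d2;return (p+q)/2,np.linalg.norm(p-q)
def proj(cam,X):
    P=ctrl.camera_params(cam);K=np.array(P['mtx']);T=np.array(P['cam_to_world'])
    c=np.linalg.inv(T)@np.r_[X,1];return K[0,0]*c[0]/-c[2]+K[0,2],K[1,1]*-c[1]/-c[2]+K[1,2]
E
python3 - <<'E'
from h import *
np.set_printoptions(precision=4,suppress=True)
for c in('side','top'):
    cap(c,c+'0.png');P=ctrl.camera_params(c);print({k:(np.array(v).round(4).tolist()) for k,v in P.items()})
print(ctrl.get_state())
E
```

```text
pics
{'mtx': [[420.7251, 0.0, 325.1364], [0.0, 420.7251, 198.9341], [0.0, 0.0, 1.0]], 'cam_to_world': [[0.9639, 0.1315, -0.2316, 0.1771], [-0.2661, 0.5108, -0.8175, -1.2468], [0.0108, 0.8496, 0.5273, 0.9217], [0.0, 0.0, 0.0, 1.0]]}
{'mtx': [[365.4189, 0.0, 322.584], [0.0, 365.4189, 199.1741], [0.0, 0.0, 1.0]], 'cam_to_world': [[-0.029, 0.9842, -0.1749, 0.3422], [-0.9996, -0.0285, 0.0054, 0.0113], [0.0003, 0.175, 0.9846, 1.1136], [0.0, 0.0, 0.0, 1.0]]}
{'time': 0.1, 'joints': array([66.5477, 35.2831, -0.7217, 81.6332,  0.4646, 63.2201, -2.3136]), 'qd': array([ 0.0083, -0.1101, -0.046 , -0.2782,  0.0321,  0.014 , -0.028 ]), 'joint_efforts': array([  0.0007, -47.0383,   0.2601, -17.157 ,   0.0102,   0.0059,
        -0.    ]), 'eef_pos': array([ 0.2425, -0.6023,  0.2303]), 'tool_rot': array([[ 0.9276,  0.3736, -0.0009],
       [ 0.3736, -0.9276,  0.0021],
       [-0.    , -0.0023, -1.    ]]), 'ft_force': array([-0.1474,  0.1172,  0.2545]), 'torque': array([ 0.013 , -0.0006,  0.0898]), 'gripper_width': 0.08559100299334448}
```

View pics/side0.png

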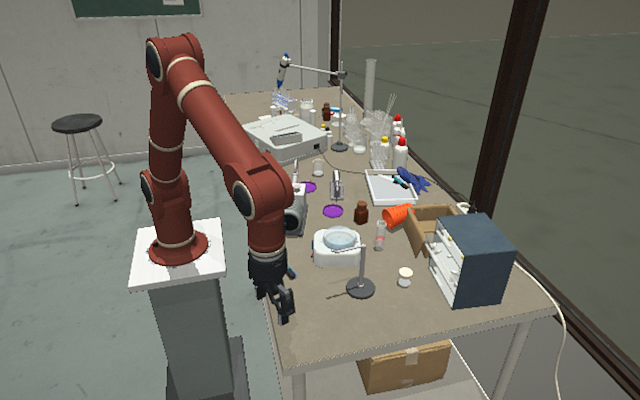

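View pics/top0.png

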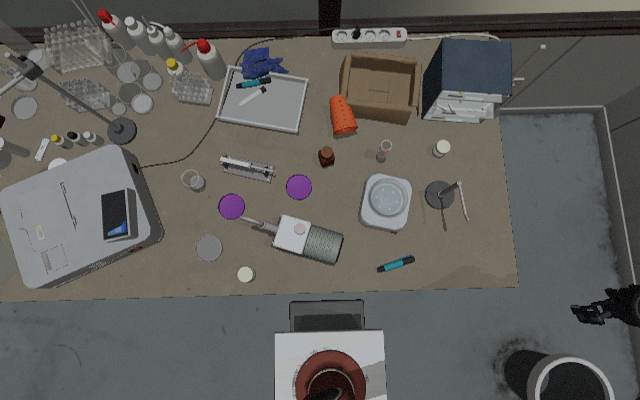

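```bash
python3 - <<'E'
from h import *
for l in ['pump','guide_tube','plug_ring','plug','hook_stand','hook_bar','hook_tip','rod','rod_tip','rod_grip','rod_rest','dish']:
    for c in('side','top'):
        print(l,c,[(np.round(r['uv']).tolist(),round(r['score'],2)) for r in ctrl.pinpoint(l,c)[:3]])
print(ctrl.get_state()['time'])
E
```

```text
pump side [([295.0, 220.0], 0.73)]
pump top [([302.0, 241.0], 0.85), ([265.0, 229.0], 0.59), ([207.0, 247.0], 0.37)]
guide_tube side [([284.0, 270.0], 0.74), ([295.0, 180.0], 0.38)]
guide_tube top [([194.0, 183.0], 0.72), ([464.0, 198.0], 0.59)]
plug_ring side [([292.0, 166.0], 0.58)]
plug_ring top [([247.0, 218.0], 0.69)]
plug side [([378.0, 246.0], 0.65), ([296.0, 178.0], 0.53)]
plug top [([263.0, 226.0], 0.43)]
hook_stand side [([359.0, 290.0], 0.81), ([335.0, 179.0], 0.34)]
hook_stand top [([440.0, 194.0], 0.92), ([210.0, 247.0], 0.29)]
hook_bar side [([346.0, 249.0], 0.94)]
hook_bar top [([461.0, 201.0], 0.9)]
hook_tip side [([333.0, 252.0], 0.76)]
hook_tip top [([468.0, 218.0], 0.95)]
rod side [([337.0, 181.0], 0.5)]
rod top [([251.0, 167.0], 0.55)]
rod_tip side [([336.0, 188.0], 0.54)]
rod_tip top [([271.0, 172.0], 0.69)]
rod_grip side [([336.0, 179.0], 0.58), ([298.0, 179.0], 0.42)]
rod_grip top [([234.0, 161.0], 0.77)]
rod_rest side [([339.0, 193.0], 0.67), ([358.0, 223.0], 0.56)]
rod_rest top [([256.0, 170.0], 0.62)]
dish side [([309.0, 188.0], 0.62), ([332.0, 211.0], 0.6)]
dish top [([304.0, 191.0], 0.72), ([232.0, 206.0], 0.68)]
1.3
```

```bash
python3 - <<'E'
from h import *
t=cv2.imread('pics/top0.png');s=cv2.imread('pics/side0.png')
cv2.imwrite('pics/t_pump.png',cv2.resize(t[140:290,170:350],None,fx=4.4,fy=4,interpolation=cv2.INTER_CUBIC))
cv2.imwrite('pics/t_hook.png',cv2.resize(t[130:280,350:500],None,fx=4,fy=4,interpolation=cv2.INTER_CUBIC))
cv2.imwrite('pics/s_mid.png',cv2.resize(s[140:310,270:430],None,fx=3.5,fy=3.5,interpolation=cv2.INTER_CUBIC))
dt=np.load('pics/top0.png.npy');ds=np.load('pics/side0.png.npy')
def d(c,u,v):
    z=(dt if c=='top' else ds)[v,u];print(c,u,v,w(c,u,v,z).round(3))
for a in [('top',208,248),('top',440,194),('top',461,201),('top',468,218),('top',251,167),('top',234,161),('top',271,172),('top',292,234),('top',325,245),('top',247,218),('top',231,206),('top',244,274),('side',310,260)]:d(*a)
E
```

```text
top 208 248 [0.4   0.355 0.001]
top 440 194 [ 0.54  -0.348  0.034]
top 461 201 [ 0.494 -0.356  0.171]
top 468 218 [ 0.448 -0.366  0.181]
top 251 167 [0.635 0.217 0.053]
top 234 161 [0.653 0.267 0.057]
top 271 172 [0.618 0.157 0.052]
top 292 234 [0.425 0.091 0.123]
top 325 245 [0.394 0.003 0.104]
top 247 218 [0.464 0.201 0.186]
top 231 206 [ 0.527  0.289 -0.003]
top 244 274 [0.321 0.236 0.048]
side 310 260 [ 0.428 -0.183  0.002]
```

View pics/t_pump.png

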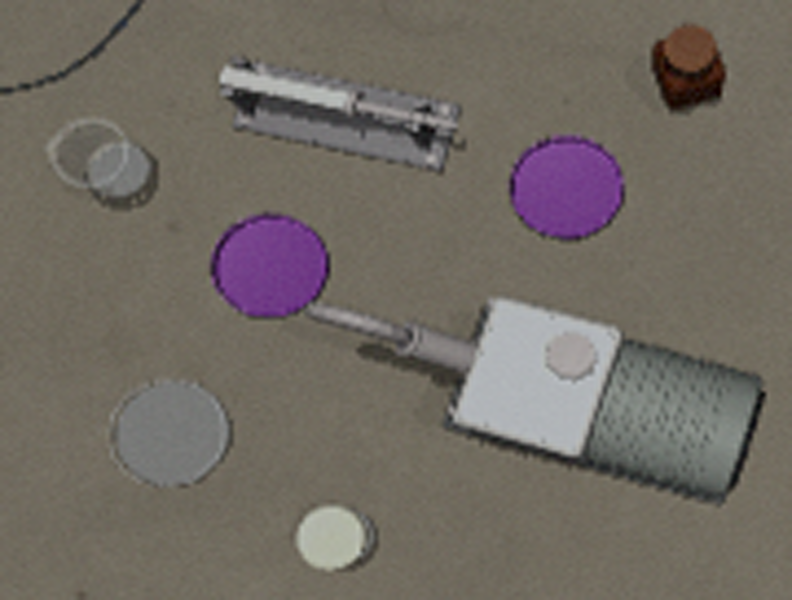

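View pics/t_hook.png

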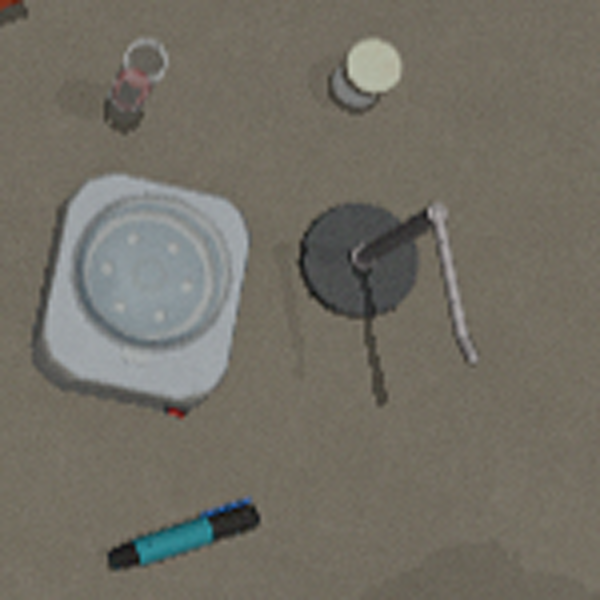

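View pics/s_mid.png

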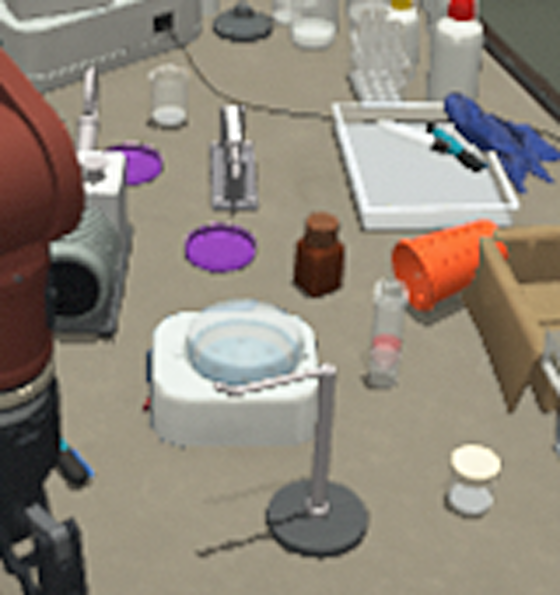

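```bash
cat > m.py <<'E'
from h import *
np.set_printoptions(precision=4,suppress=True)
def cloud(cam,f,u0,u1,v0,v1):
    d=np.load('pics/'+f+'.npy');vv,uu=np.mgrid[v0:v1,u0:u1];z=d[v0:v1,u0:u1]
    P=np.array([w(cam,u,v,zz) for u,v,zz in zip(uu.ravel(),vv.ravel(),z.ravel()) if zz>0])
    return P
def line(P):
    c=P.mean(0);d=np.linalg.svd(P-c)[2][0];t=(P-c)@d;r=np.linalg.norm((P-c)-np.outer(t,d),axis=1);return c,d,t.min(),t.max(),r.mean()
E
python3 - <<'E'
from m import *
P=cloud('top','top0.png',262,320,210,262)
b=P[(P[:,2]>.115)&(P[:,2]<.132)&(P[:,1]<.16)]
r=cv2.minAreaRect((b[:,:2]*1000).astype(np.float32));print('box',r,b.shape,np.median(b[:,2]),cv2.boxPoints(r))
P=cloud('top','top0.png',236,280,205,240)
t=P[(P[:,2]>.10)&(P[:,1]>.155)]
print('tube+ring');print(line(t))
for q in t[np.argsort(t[:,1])][::6]:print(q)
P=cloud('top','top0.png',215,285,148,190)
q=P[(P[:,2]>.045)];print('rod',line(q));
h=q[q[:,1]>.225];print('handle',line(h),np.median(h[:,2]));h=q[(q[:,1]<.20)];print('thin',line(h))
P=cloud('top','top0.png',440,480,170,230)
q=P[(P[:,2]>.163)&(P[:,2]<.175)];print('bar',line(q));q=P[P[:,2]>.176];print('tip',q.mean(0),len(q))
for p in P[(P[:,2]>.15)][::3]:print(p)
E
```

```text
Traceback (most recent call last):
  File "m.py", line 5, in cloud
    P=np.array([w(cam,u,v,zz) for u,v,zz in zip(uu.ravel(),vv.ravel(),z.ravel()) if zz>0])
                ~^^^^^^^^^^^^
  File "h.py", line 6, in w
    P=ctrl.camera_params(cam);K=np.array(P['mtx']);T=np.array(P['cam_to_world'])
ValueError: time passes only in moves, steps and waits
```

```bash
python3 - <<'E'
from h import *
import json
json.dump({c:{k:np.array(v).tolist() for k,v in ctrl.camera_params(c).items()} for c in('side','top')},open('cams.json','w'))
E
sed -i 's/ctrl.camera_params(cam)/CAM[cam]/; 2a import json,os\nCAM=json.load(open("cams.json")) if os.path.exists("cams.json") else {}' h.py
python3 - <<'E'
from m import *
P=cloud('top','top0.png',262,320,210,262)
b=P[(P[:,2]>.115)&(P[:,2]<.132)&(P[:,1]<.16)]
r=cv2.minAreaRect((b[:,:2]*1000).astype(np.float32));print('box',r,b.shape,np.median(b[:,2]),cv2.boxPoints(r))
P=cloud('top','top0.png',236,280,205,240)
t=P[(P[:,2]>.10)&(P[:,1]>.155)]
print('tube+ring');print(line(t))
for q in t[np.argsort(t[:,1])][::6]:print(q)
P=cloud('top','top0.png',215,285,148,190)
q=P[(P[:,2]>.045)];print('rod',line(q));
h=q[q[:,1]>.225];print('handle',line(h),np.median(h[:,2]));h=q[(q[:,1]<.20)];print('thin',line(h))
P=cloud('top','top0.png',440,480,170,230)
q=P[(P[:,2]>.163)&(P[:,2]<.175)];print('bar',line(q));q=P[P[:,2]>.176];print('tip',q.mean(0),len(q))
for p in P[(P[:,2]>.15)][::3]:print(p)
E
```

```text
box ((429.63018798828125, 103.77427673339844), (108.8132095336914, 91.96800231933594), 71.46168518066406) (1016, 3) 0.12296050268070902 [[368.7343  66.8109]
 [455.9302  37.5707]
 [490.5261 140.7377]
 [403.3302 169.9779]]
tube+ring
(array([0.4553, 0.1839, 0.1594]), array([0.2552, 0.6632, 0.7036]), np.float64(-0.04390836846251334), np.float64(0.03845756359912514), np.float64(0.01299935241336644))
[0.4368 0.1552 0.1308]
[0.4416 0.1569 0.1371]
[0.4467 0.1591 0.1402]
[0.4373 0.161  0.1276]
[0.4499 0.1623 0.1369]
[0.4571 0.1638 0.1443]
[0.4534 0.1649 0.1537]
[0.45   0.1663 0.1617]
[0.4419 0.1676 0.1374]
[0.4526 0.1688 0.1623]
[0.452  0.1704 0.1685]
[0.4517 0.1725 0.1709]
[0.454  0.1745 0.1747]
[0.4564 0.1767 0.1769]
[0.4538 0.1791 0.1775]
[0.4538 0.1816 0.178 ]
[0.4617 0.1843 0.1778]
[0.461  0.1882 0.184 ]
[0.4612 0.1909 0.1835]
[0.4561 0.1934 0.1837]
[0.459  0.1964 0.1813]
[0.4575 0.1991 0.1266]
[0.4578 0.2023 0.1243]
[0.4667 0.2061 0.1842]
[0.467  0.2091 0.1822]
[0.4648 0.2122 0.1799]
[0.4627 0.2154 0.1768]
[0.4649 0.2186 0.1372]
[0.4644 0.2227 0.1429]
rod (array([0.6433, 0.2409, 0.0557]
[... 1298 characters left out ...]
 0.5076 -0.3545  0.1712]
[ 0.5052 -0.3549  0.1696]
[ 0.5046 -0.362   0.1715]
[ 0.5022 -0.3622  0.1703]
[ 0.5    -0.363   0.1678]
[ 0.4967 -0.3612  0.1715]
[ 0.4941 -0.3612  0.171 ]
[ 0.4916 -0.3612  0.1703]
[ 0.4888 -0.3605  0.1715]
[ 0.4862 -0.3604  0.171 ]
[ 0.4835 -0.3599  0.1716]
[ 0.4809 -0.3598  0.1713]
[ 0.4787 -0.3607  0.1682]
[ 0.4759 -0.3629  0.1687]
[ 0.4728 -0.3615  0.1717]
[ 0.4699 -0.3605  0.1736]
[ 0.4676 -0.361   0.1715]
[ 0.4648 -0.3603  0.1728]
[ 0.4622 -0.3599  0.173 ]
[ 0.4597 -0.3601  0.1719]
[ 0.4571 -0.3599  0.1718]
[ 0.4537 -0.36    0.1775]
[ 0.4514 -0.3606  0.1752]
[ 0.4508 -0.3672  0.178 ]
[ 0.4479 -0.3657  0.1813]
[ 0.4451 -0.3646  0.1834]
[ 0.4429 -0.3658  0.1798]
```

```bash
python3 -m jog '[{"slide":[0,0,-20],"dr":[0,0,-0.124],"grip":60},{"slide":[0,0,-20],"dr":[0,0,-0.124],"grip":60},{"slide":[0,0,-20],"dr":[0,0,-0.124],"grip":60},{"slide":[0,0,-20],"dr":[0,0,-0.124],"grip":60},{"slide":[0,20,0],"dr":[0,0,-0.124],"grip":60},{"slide":[0,20,0],"dr":[0,0,-0.124],"grip":60},{"slide":[0,20,0],"dr":[0,0,-0.122],"grip":60},{"slide":[35,10,0],"dr":[0,0,0],"grip":60},{"slide":[40,0,0],"dr":[0,0,0],"grip":60},{"slide":[40,0,0],"dr":[0,0,0],"grip":60},{"slide":[40,0,0],"dr":[0,0,0],"grip":60},{"slide":[40,0,0],"dr":[0,0,0],"grip":60}]'; python3 -c "
from h import *
s=ctrl.get_state();print(s)"
```

```text
time: 2.3
eef_pos: [0.3647, -0.4514, 0.3113]
tool_rot: [[0.317, 0.949, 0.0], [0.949, -0.317, 0.0], [0.0, 0.0, -1.0]]
ft_force: [0.3, -0.0, 0.8]
gripper_width: 0.0596
{'time': 2.3, 'joints': array([ 58.48255609,  25.75384454, -15.03922726,  86.07513636,
         6.92288474,  69.07515161,  23.93577398]), 'qd': array([-31.0671527 , -26.01107157,  -6.72395811,  44.1746986 ,
        -2.87296025, -18.98314423, -40.07277291]), 'joint_efforts': array([  3.45772281, -38.25348616,  -1.08206525, -18.18524122,
         0.11770112,   0.33934845,   0.48241563]), 'eef_pos': array([ 0.36468148, -0.45140897,  0.31129273]), 'tool_rot': array([[ 3.16659969e-01,  9.48539094e-01,  2.26115083e-04],
       [ 9.48539118e-01, -3.16659978e-01,  4.25599467e-06],
       [ 7.56385746e-05,  2.13131299e-04, -9.99999974e-01]]), 'ft_force': array([ 0.31368393, -0.02543885,  0.78212324]), 'torque': array([ 0.01401522, -0.0211594 ,  0.02206378]), 'gripper_width': 0.05960070070924917}
```

```bash
python3 -m jog '[{"slide":[40,0,0]},{"slide":[40,0,0]},{"slide":[40,0,0]},{"slide":[40,0,0]},{"slide":[40,0,0]},{"slide":[40,0,0]},{"slide":[40,0,0]},{"slide":[40,0,0]},{"slide":[40,0,0]},{"slide":[32,-24,0]},{"slide":[32,-24,0]},{"slide":[32,-24,0]}]'; python3 - <<'E'
from m import *
cap('side','side1.png');cap('top','top1.png')
for l in ['guide_tube','plug_ring','plug','pump']:
    for c in('side','top'):
        print(l,c,[(np.round(r['uv']).tolist(),round(r['score'],2)) for r in ctrl.pinpoint(l,c)[:3]])
print(ctrl.get_state())
s=cv2.imread('pics/side1.png')
cv2.imwrite('pics/s1c.png',cv2.resize(s[130:250,240:380],None,fx=5,fy=5,interpolation=cv2.INTER_CUBIC))
E
```

```text
guide_tube side []
guide_tube top [([264.0, 227.0], 0.4)]
plug_ring side [([282.0, 272.0], 0.57)]
plug_ring top [([249.0, 220.0], 0.58)]
plug side []
plug top [([439.0, 153.0], 0.66), ([262.0, 225.0], 0.58)]
pump side [([297.0, 219.0], 0.68)]
pump top [([300.0, 240.0], 0.74), ([264.0, 226.0], 0.18)]
{'time': 2.8, 'joints': array([ 58.668 ,  25.9392, -14.9334,  85.8188,   6.9445,  69.1752,
        24.0985]), 'qd': array([-0.2078, -0.1834, -0.3863,  0.3037,  0.1244, -0.0372, -0.0856]), 'joint_efforts': array([ -0.0621, -40.1049,  -1.8785, -17.8284,   0.0116,   0.0042,
         0.0008]), 'eef_pos': array([ 0.3634, -0.4546,  0.3109]), 'tool_rot': array([[ 0.319 ,  0.9478, -0.0005],
       [ 0.9478, -0.319 ,  0.0001],
       [-0.0001, -0.0005, -1.    ]]), 'ft_force': array([-0.1914, -0.0046, -0.1493]), 'torque': array([-0.0344, -0.0414,  0.0258]), 'gripper_width': 0.05991249955700251}invalid input at $[0]: expected keys slide, dr, grip
```

View pics/s1c.png

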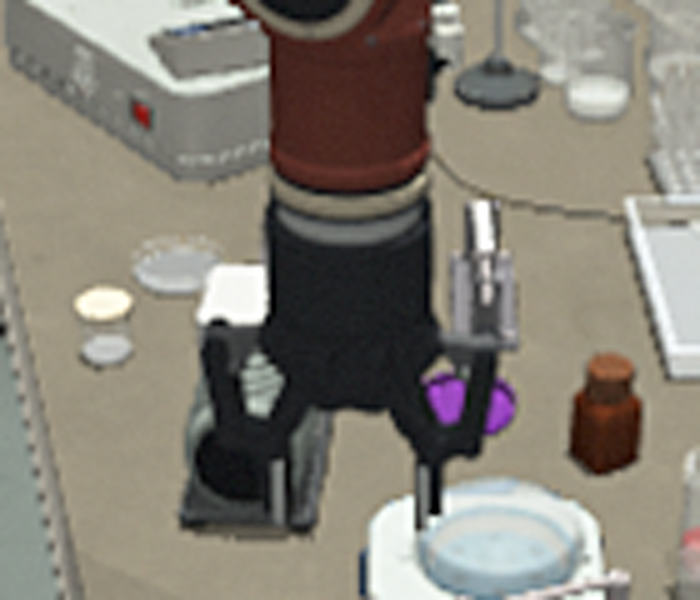

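View pics/top1.png

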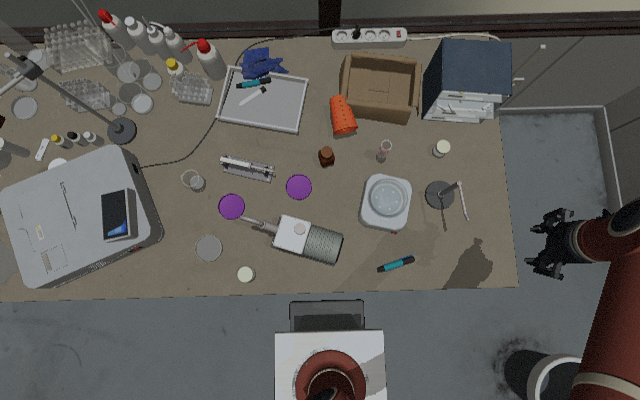

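```bash
python3 -m jog '[{"slide":[40,0,0],"dr":[0,0,0],"grip":60},{"slide":[40,0,0],"dr":[0,0,0],"grip":60},{"slide":[40,0,0],"dr":[0,0,0],"grip":60},{"slide":[40,0,0],"dr":[0,0,0],"grip":60},{"slide":[40,0,0],"dr":[0,0,0],"grip":60},{"slide":[40,0,0],"dr":[0,0,0],"grip":60},{"slide":[40,0,0],"dr":[0,0,0],"grip":60},{"slide":[40,0,0],"dr":[0,0,0],"grip":60},{"slide":[40,0,0],"dr":[0,0,0],"grip":60},{"slide":[32,-24,0],"dr":[0,0,0],"grip":60},{"slide":[32,-24,0],"dr":[0,0,0],"grip":60},{"slide":[32,-24,0],"dr":[0,0,0],"grip":60}]'; python3 - <<'E'
from m import *
cap('side','side2.png')
for l in ['plug_ring','plug','pump','hook_bar','hook_tip','rod_tip','rod_grip']:
    for c in('side',):
        print(l,c,[(np.round(r['uv'],1).tolist(),round(r['score'],2)) for r in ctrl.pinpoint(l,c)[:3]])
print(ctrl.get_state())
s=cv2.imread('pics/side2.png')
cv2.imwrite('pics/s2c.png',cv2.resize(s[130:250,240:380],None,fx=5,fy=5,interpolation=cv2.INTER_CUBIC))
E
```

```text
time: 3.8
eef_pos: [0.4402, 0.0034, 0.3112]
tool_rot: [[0.318, 0.948, 0.0], [0.948, -0.318, 0.001], [0.001, -0.0, -1.0]]
ft_force: [1.3, 0.9, 0.6]
gripper_width: 0.0601
plug_ring side []
plug side [([297.1, 175.9], 0.53)]
pump side [([294.2, 220.4], 0.73), ([334.8, 190.9], 0.4)]
hook_bar side [([345.4, 247.8], 0.83)]
hook_tip side [([335.5, 248.9], 0.96), ([298.5, 179.5], 0.68)]
rod_tip side [([337.0, 189.7], 0.41)]
rod_grip side [([358.4, 292.2], 0.65), ([333.8, 179.3], 0.64)]
{'time': 4.2, 'joints': array([ 17.6031,  13.1493, -25.5957, 106.0146,   6.3851,  62.2523,
       -29.0532]), 'qd': array([ 0.0509,  0.029 , -0.2964,  0.0863, -0.1567,  0.0227, -0.1541]), 'joint_efforts': array([ -0.2472, -27.2105,  -1.8031, -16.881 ,  -0.0023,   0.0027,
         0.0019]), 'eef_pos': array([0.4408, 0.0003, 0.3111]), 'tool_rot': array([[ 0.32  ,  0.9474, -0.0003],
       [ 0.9474, -0.32  , -0.0002],
       [-0.0003, -0.0002, -1.    ]]), 'ft_force': array([ 0.1817, -0.3439, -0.8286]), 'torque': array([-0.0126, -0.0521, -0.0148]), 'gripper_width': 0.05999631004919837}
```

View pics/s2c.png

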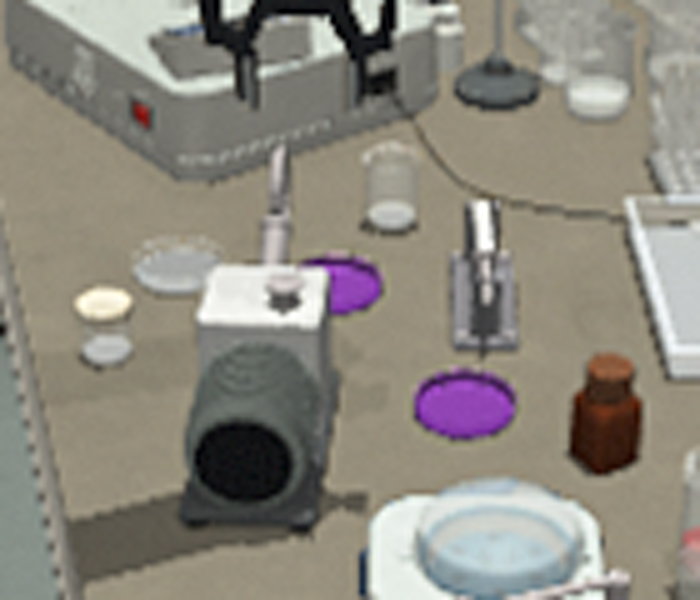

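```bash
cat > ov.py <<'E'
from m import *
import sys
def model(px,py,yaw,c):
    a=np.radians(yaw);Y=np.array([np.cos(a),np.sin(a),0]);X=np.array([Y[1],-Y[0],0]);Z=np.array([0,0,1.]);O=np.array([px,py,0])
    t=np.radians(35);A=np.cos(t)*Y+np.sin(t)*Z;N=-np.sin(t)*Y+np.cos(t)*Z;M=O+.095*Y+.135*Z
    L=[]
    p=np.linspace(0,2*np.pi,60)
    L.append([O+x*X+y*Y+.125*Z for x,y in[(-.046,-.025),(.046,-.025),(.046,.06),(-.046,.06),(-.046,-.025)]])
    for r in(.024,.034): L.append([M+c*A+r*(np.cos(q)*A+np.sin(q)*N) for q in p])
    for h,r in((0,.011),(0,.0125),(.006,.0125)): L.append([M+h*A+r*(np.cos(q)*X+np.sin(q)*N) for q in p])
    return L
def draw(cam,f,out,win,L,k=6):
    u0,u1,v0,v1=win;im=cv2.imread('pics/'+f)[v0:v1,u0:u1];im=cv2.resize(im,None,fx=k,fy=k,interpolation=cv2.INTER_CUBIC)
    for l in L:
        q=np.array([proj(cam,x) for x in l]);q=((q-[u0,v0]+.5)*k).astype(np.int32);cv2.polylines(im,[q],False,(0,255,0),1)
    cv2.imwrite('pics/'+out,im)
E
python3 - <<'E'
from ov import *
L=model(.420,.076,71.6,.037)
a=cv2
draw('side','side2.png','o_s.png',(270,335,145,210),L,8)
draw('top','top0.png','o_t.png',(232,322,205,270),L,8)
a=cv2.imread('pics/o_s.png');b=cv2.imread('pics/o_t.png')
E
```

```text
(no output)
```

View pics/o_s.png

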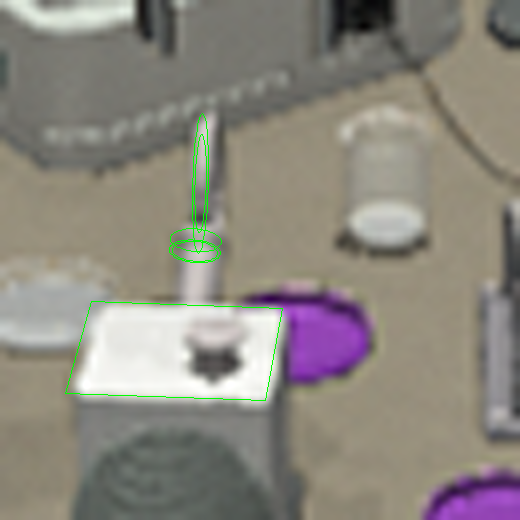

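View pics/o_t.png

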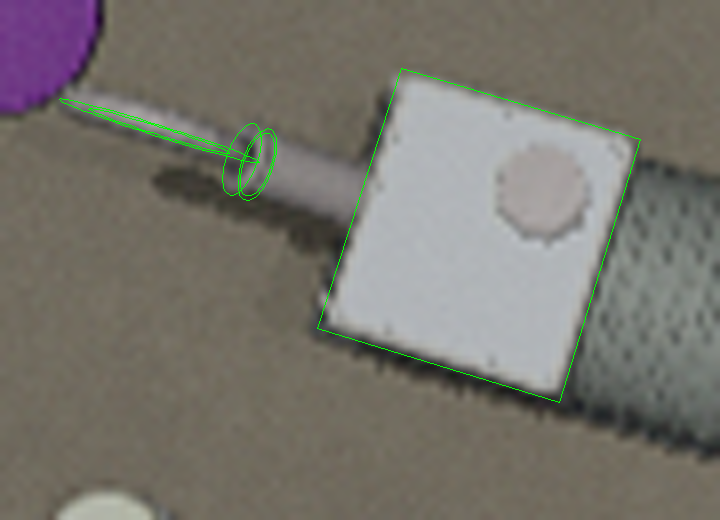

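```bash
cat > ov2.py <<'E'
from ov import *
cap('top','top2.png') if 0 else None
def both(f1,f2,L,out,w1=(270,335,145,210),w2=(232,322,205,270)):
    draw('side',f1,'_a.png',w1,L,6);draw('top',f2,'_b.png',w2,L,6)
    a=cv2.imread('pics/_a.png');b=cv2.imread('pics/_b.png');h=max(a.shape[0],b.shape[0])
    P=lambda i:cv2.copyMakeBorder(i,0,h-i.shape[0],0,0,cv2.BORDER_CONSTANT);o=np.hstack([P(a),P(b)])
    s=min(1,800/o.shape[1]);cv2.imwrite('pics/'+out,cv2.resize(o,None,fx=s,fy=s))
E
python3 - <<'E'
from ov2 import *
both('side2.png','top0.png',model(.4225,.0745,71.,.037),'o1.png',(280,315,150,190),(232,322,205,270))
E
```

```text
(no output)
```

View pics/o1.png

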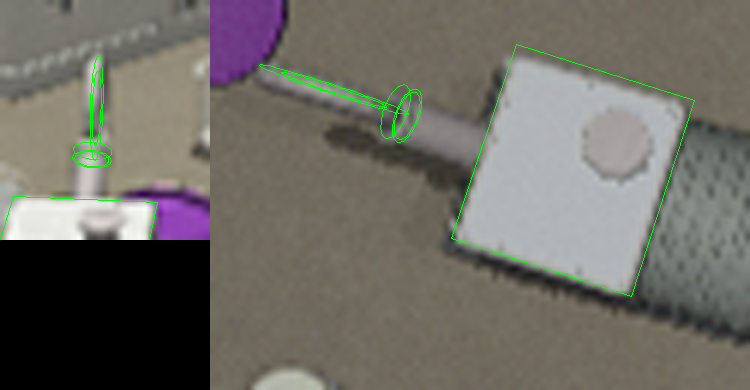

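```bash
python3 -m jog '[{"slide":[38,-8,0],"dr":[0,0,0],"grip":60},{"slide":[38,-9,0],"dr":[0,0,0],"grip":60},{"slide":[38,-8,0],"dr":[0,0,0],"grip":60},{"slide":[38,-8,0],"dr":[0,0,0],"grip":60},{"slide":[37,-9,0],"dr":[0,0,0],"grip":60},{"slide":[0,0,25],"dr":[0,0,0],"grip":60},{"slide":[0,0,25],"dr":[0,0,0],"grip":50},{"slide":[0,0,25],"dr":[0,0,0],"grip":40},{"slide":[0,0,25],"dr":[0,0,0],"grip":40},{"slide":[0,0,5],"dr":[0,0,0],"grip":40}]'; python3 - <<'E'
from ov2 import *
cap('side','side3.png');cap('top','top3.png');print(ctrl.get_state())
both('side3.png','top3.png',model(.4215,.0745,71.3,.036),'o3.png',(270,335,140,210),(232,300,195,250))
E
```

```text
time: 5.03
eef_pos: [0.4588, 0.192, 0.2024]
tool_rot: [[0.319, 0.948, -0.008], [0.948, -0.319, -0.004], [-0.006, -0.006, -1.0]]
ft_force: [-0.2, -1.0, -0.1]
gripper_width: 0.04
{'time': 5.1333, 'joints': array([ -5.9173,  25.9415, -27.8416, 107.3511,  15.3024,  50.5763,
       -59.7829]), 'qd': array([ 0.1386, -2.2728, -1.2525, -2.8295, -0.3184,  0.4411,  0.2095]), 'joint_efforts': array([ -0.0868, -33.7268,  -3.3228, -13.6352,   0.0292,  -0.0305,
        -0.0258]), 'eef_pos': array([0.4603, 0.1934, 0.2053]), 'tool_rot': array([[ 0.3184,  0.948 , -0.0029],
       [ 0.948 , -0.3184, -0.0013],
       [-0.0021, -0.0024, -1.    ]]), 'ft_force': array([ 0.3456, -0.1249,  0.9194]), 'torque': array([-0.0141, -0.0212, -0.0329]), 'gripper_width': 0.0401323106087011}
```

View pics/o3.png

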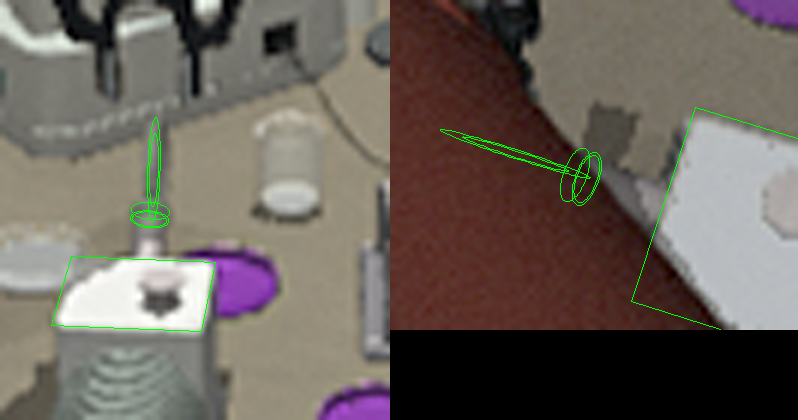

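```bash
python3 -m jog '[{"slide":[0,0,12],"dr":[0,0,0],"grip":40},{"slide":[0,0,11],"dr":[0,0,0],"grip":40},{"slide":[0,0,9],"dr":[0,0,0],"grip":40},{"slide":[0,0,0],"dr":[0,0,0],"grip":20},{"slide":[0,0,0],"dr":[0,0,0],"grip":0},{"slide":[0,0,0],"dr":[0,0,0],"grip":0},{"slide":[0,0,0],"dr":[0,0,0],"grip":0},{"slide":[0,0,0],"dr":[0,0,0],"grip":0}]' 60; python3 - <<'E'
from ov2 import *
cap('side','side4.png');print(ctrl.get_state())
draw('side','side4.png','c4.png',(270,335,140,210),[],8)
E
```

```text
time: 5.8
eef_pos: [0.461, 0.1951, 0.1754]
tool_rot: [[0.317, 0.949, 0.002], [0.949, -0.317, 0.001], [0.002, 0.002, -1.0]]
ft_force: [0.5, 0.8, 1.6]
gripper_width: 0.0075
{'time': 5.85, 'joints': array([ -6.9981,  28.1352, -26.7899, 109.566 ,  17.1863,  46.0753,
       -61.5251]), 'qd': array([-0.1051,  0.0417,  0.1027, -0.008 , -0.0075, -0.1417,  0.0044]), 'joint_efforts': array([  0.0017, -34.5279,  -3.4019, -12.385 ,  -0.0576,   0.073 ,
        -0.0055]), 'eef_pos': array([0.4611, 0.1952, 0.1753]), 'tool_rot': array([[ 0.3164,  0.9486,  0.0023],
       [ 0.9486, -0.3164,  0.0011],
       [ 0.0018,  0.0019, -1.    ]]), 'ft_force': array([ 0.9505, -0.0666,  3.2979]), 'torque': array([-0.0354, -0.0931, -0.0362]), 'gripper_width': 0.007335234155995036}
```

View pics/c4.png

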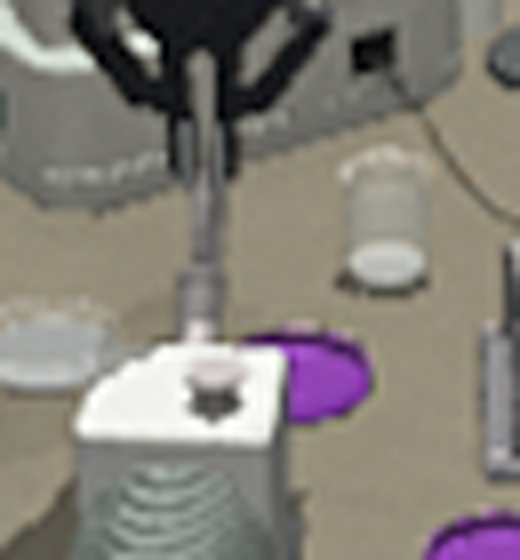

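```bash
python3 -m jog '[{"slide":[0,0,0],"dr":[0,0,0],"grip":30},{"slide":[0,0,0],"dr":[0,0,0],"grip":30},{"slide":[0,0,4],"dr":[0,0,0],"grip":30},{"slide":[0,0,3],"dr":[0,0,0],"grip":30},{"slide":[0,0,0],"dr":[0,0,0],"grip":30},{"slide":[0,0,0],"dr":[0,0,0],"grip":0},{"slide":[0,0,0],"dr":[0,0,0],"grip":0},{"slide":[0,0,0],"dr":[0,0,0],"grip":0},{"slide":[0,0,0],"dr":[0,0,0],"grip":0}]' 60; python3 - <<'E'
from ov2 import *
cap('side','side5.png');print(ctrl.get_state())
draw('side','side5.png','c5.png',(275,320,140,190),[],12)
E
```

```text
time: 6.6
eef_pos: [0.4602, 0.1947, 0.1673]
tool_rot: [[0.316, 0.949, -0.0], [0.949, -0.316, 0.0], [0.0, -0.0, -1.0]]
ft_force: [0.2, -0.4, 0.1]
gripper_width: 0.0078
{'time': 6.65, 'joints': array([ -7.2532,  28.7441, -26.478 , 110.1271,  17.6116,  45.107 ,
       -61.9233]), 'qd': array([ 0.0711,  0.1467,  0.0272, -0.0983,  0.0033, -0.0498,  0.0893]), 'joint_efforts': array([ -0.0139, -36.2089,  -3.5964, -13.1134,   0.0238,  -0.0285,
         0.0038]), 'eef_pos': array([0.4602, 0.1947, 0.1673]), 'tool_rot': array([[ 0.3164,  0.9486, -0.0002],
       [ 0.9486, -0.3164, -0.    ],
       [-0.0001, -0.0001, -1.    ]]), 'ft_force': array([-0.0622, -0.5905, -0.6103]), 'torque': array([-0.0341,  0.0814, -0.0137]), 'gripper_width': 0.00777260813989638}
```

View pics/c5.png

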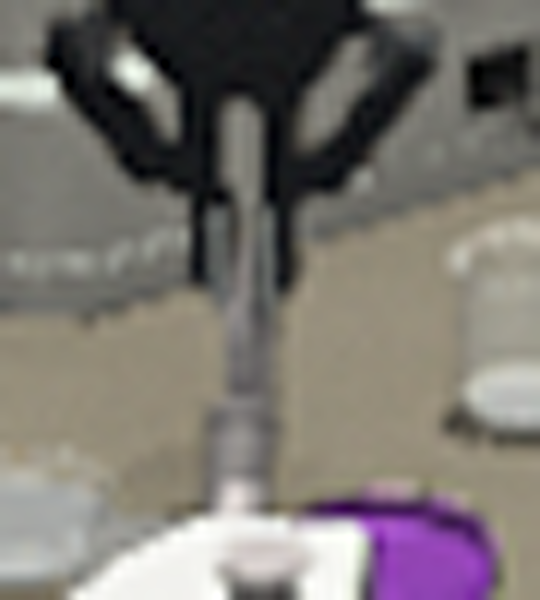

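```bash
python3 -m jog '[{"slide":[4.9,0,-3.4],"dr":[0,0,0],"grip":0},{"slide":[4.9,0,-3.4],"dr":[0,0,0],"grip":0},{"slide":[4.9,0,-3.4],"dr":[0,0,0],"grip":0},{"slide":[4.9,0,-3.4],"dr":[0,0,0],"grip":0},{"slide":[4.9,0,-3.4],"dr":[0,0,0],"grip":0},{"slide":[4.9,0,-3.4],"dr":[0,0,0],"grip":0},{"slide":[4.9,0,-3.4],"dr":[0,0,0],"grip":0},{"slide":[4.9,0,-3.4],"dr":[0,0,0],"grip":0}]' 60; python3 - <<'E'
from ov2 import *
cap('side','side6.png');print(ctrl.get_state())
draw('side','side6.png','c6.png',(275,320,140,190),[],12)
E
```

```text
time: 7.32
eef_pos: [0.4728, 0.2325, 0.195]
tool_rot: [[0.316, 0.949, 0.0], [0.949, -0.316, 0.0], [0.0, 0.0, -1.0]]
ft_force: [0.6, -0.1, -0.7]
gripper_width: 0.008
{'time': 7.3667, 'joints': array([-10.3869,  28.8269, -27.1853, 104.027 ,  16.4292,  50.8854,
       -63.4909]), 'qd': array([ 0.3742, -0.0738, -0.2884,  0.9807,  0.1469, -1.6254,  0.4106]), 'joint_efforts': array([  1.4915, -36.789 ,  -2.69  , -13.3038,   0.1386,   0.3362,
        -0.0081]), 'eef_pos': array([0.4734, 0.234 , 0.1957]), 'tool_rot': array([[ 0.3153,  0.949 ,  0.002 ],
       [ 0.949 , -0.3153,  0.0024],
       [ 0.0029,  0.0011, -1.    ]]), 'ft_force': array([ 0.4953,  1.4326, -0.3773]), 'torque': array([ 0.1481, -0.0872,  0.0048]), 'gripper_width': 0.007488353309539977}
```

View pics/c6.png

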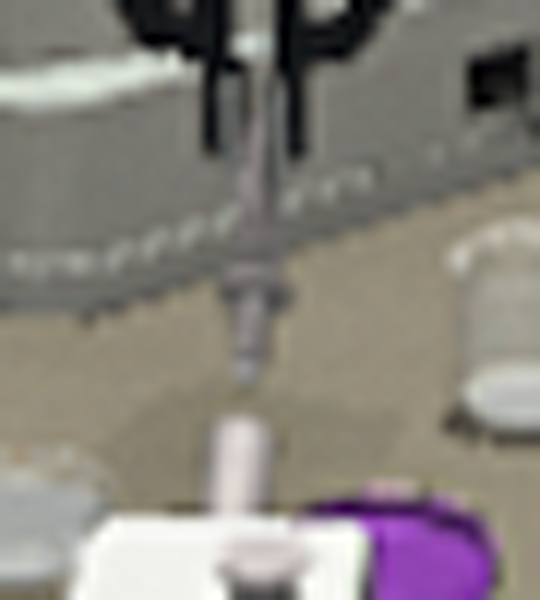

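```bash
python3 -m jog '[{"slide":[3,0,-15],"dr":[0,0,0],"grip":0},{"slide":[0,0,-22],"dr":[0,0,0],"grip":0},{"slide":[0,0,-25],"dr":[0,0,0],"grip":0},{"slide":[0,0,-25],"dr":[0,0,0],"grip":0},{"slide":[0,0,-25],"dr":[0,0,0],"grip":0},{"slide":[-10,5,-15],"dr":[0,0,0],"grip":0},{"slide":[-20,10,0],"dr":[0,0,0],"grip":0},{"slide":[-30,10,0],"dr":[0,0,0],"grip":0},{"slide":[-35,10,0],"dr":[0,0,0],"grip":0},{"slide":[-38,10,0],"dr":[0,0,0],"grip":0},{"slide":[-38,10,0],"dr":[0,0,0],"grip":0},{"slide":[-38,5,0],"dr":[0,0,0],"grip":0}]' 60; python3 - <<'E'
from ov2 import *
cap('side','side7.png');cap('top','top7.png');print(ctrl.get_state())
print(tri(('side',335,250),('top',468,218)),tri(('side',346,248.3),('top',461,201)))
s=cv2.imread('pics/side7.png');cv2.imwrite('pics/c7.png',cv2.resize(s[80:300,230:400],None,fx=2.7,fy=2.7))
E
```

```text
time: 8.37
eef_pos: [0.4645, 0.0153, 0.3216]
tool_rot: [[0.317, 0.948, 0.001], [0.948, -0.317, -0.0], [-0.0, 0.001, -1.0]]
ft_force: [0.5, -1.4, -1.2]
gripper_width: 0.008
{'time': 8.4667, 'joints': array([ 16.0717,  15.016 , -25.9872, 101.9042,   7.5377,  64.9155,
       -31.6231]), 'qd': array([-4.2423,  0.8666, -6.391 , -1.4708, -3.6456, -1.527 , -3.4157]), 'joint_efforts': array([  0.6619, -30.5647,  -1.8528, -17.5348,   0.0921,   0.1092,
         0.3157]), 'eef_pos': array([0.4634, 0.0089, 0.3211]), 'tool_rot': array([[ 0.3297,  0.9441, -0.0023],
       [ 0.9441, -0.3297, -0.0058],
       [-0.0062, -0.0003, -1.    ]]), 'ft_force': array([ 0.5442,  0.4192, -1.1961]), 'torque': array([ 0.0365, -0.0321,  0.0067]), 'gripper_width': 0.008282829870901447}
(array([ 0.4523, -0.3667,  0.1812]), np.float64(0.008941759150346213)) (array([ 0.4937, -0.3556,  0.1716]), np.float64(0.0010443013553720819))
```

View pics/c7.png

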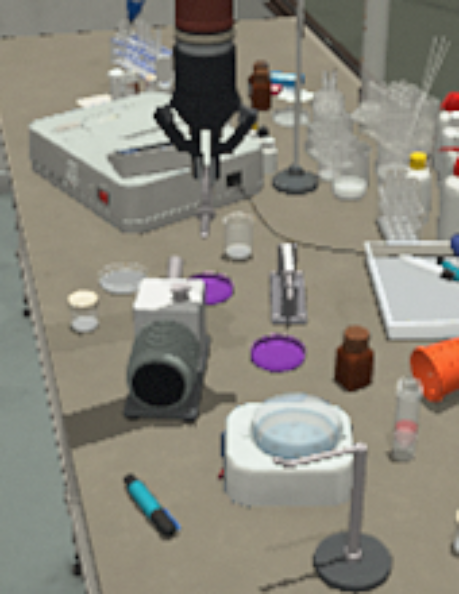

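```bash
cat > hk.py <<'E'
from ov2 import *
def hook(x,y,yaw):
    a=np.radians(yaw);D=np.array([-np.cos(a),-np.sin(a),0]);O=np.array([x,y,0]);Z=np.array([0,0,1.]);p=np.linspace(0,2*np.pi,40)
    N=np.array([D[1],-D[0],0]);
    return [[O,O+.172*Z],[O+.17*Z+.0*D,O+.17*Z+.083*D,O+.18*Z+.098*D],[O+.17*Z+.05*D+.01*N,O+.17*Z+.05*D-.01*N],[O+.045*(np.cos(q)*D+np.sin(q)*N) for q in p]]
E
python3 - <<'E'
from hk import *
both('side2.png','top0.png',hook(.5415,-.352,7),'oh.png',(320,380,235,305),(420,480,170,235))
E
```

```text
(no output)
```

View pics/oh.png

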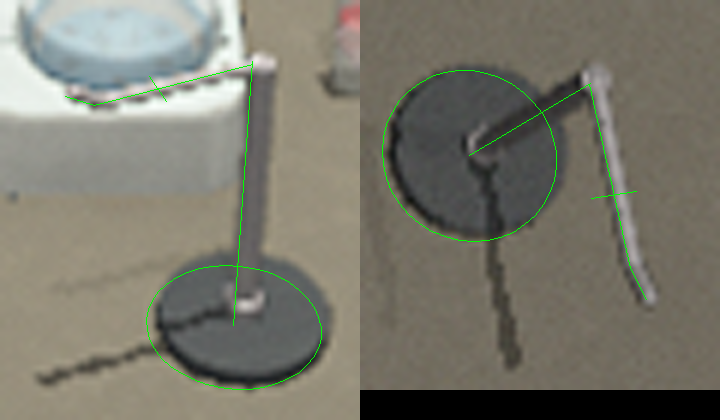

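```bash
python3 - <<'E'
from hk import *
both('side2.png','top0.png',hook(.5448,-.354,6.5),'oh2.png',(320,380,235,305),(420,480,170,235))
E
```

```text
(no output)
```

View pics/oh2.png

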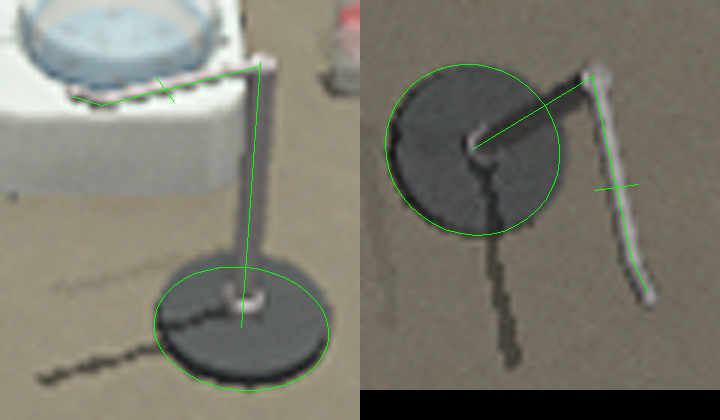

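```bash
python3 -m jog '[{"slide":[0,0,0],"dr":[0,0,-0.11],"grip":0},{"slide":[0,0,0],"dr":[0,0,-0.11],"grip":0},{"slide":[-10,0,0],"dr":[0,0,-0.11],"grip":0},{"slide":[-25,0,0],"dr":[0,0,-0.10],"grip":0},{"slide":[-35,-8,0],"dr":[0,0,0],"grip":0},{"slide":[-38,-10,0],"dr":[0,0,0],"grip":0},{"slide":[-38,-12,0],"dr":[0,0,0],"grip":0},{"slide":[-38,-12,0],"dr":[0,0,0],"grip":0},{"slide":[-38,-12,0],"dr":[0,0,0],"grip":0},{"slide":[-38,-12,0],"dr":[0,0,0],"grip":0},{"slide":[-38,-12,0],"dr":[0,0,0],"grip":0},{"slide":[-35,-10,0],"dr":[0,0,0],"grip":0}]' 60;  python3 -m jog '[{"slide":[-25,-5,0],"dr":[0,0,0],"grip":0},{"slide":[-12,-2,0],"dr":[0,0,0],"grip":0},{"slide":[0,0,0],"dr":[0,0,0],"grip":0},{"slide":[0,0,0],"dr":[0,0,0],"grip":0}]'; python3 - <<'E'
from hk import *
cap('side','side8.png');cap('top','top8.png');print(ctrl.get_state())
s=cv2.imread('pics/side8.png');cv2.imwrite('pics/c8.png',cv2.resize(s[180:320,250:400],None,fx=4,fy=4))
E
```

```text
time: 9.47
eef_pos: [0.4073, -0.3252, 0.3216]
tool_rot: [[-0.107, 0.994, -0.0], [0.994, 0.107, -0.0], [-0.0, -0.0, -1.0]]
ft_force: [1.4, 0.1, -0.8]
gripper_width: 0.0083
time: 9.8
eef_pos: [0.406, -0.359, 0.3212]
tool_rot: [[-0.109, 0.994, 0.0], [0.994, 0.109, 0.002], [0.002, 0.0, -1.0]]
ft_force: [0.2, 0.9, -2.0]
gripper_width: 0.0077
{'time': 9.9, 'joints': array([ 53.7439,  22.1795, -21.6053,  90.9159,   8.4703,  68.5653,
        36.9417]), 'qd': array([-0.2438, -0.467 ,  0.1031, -0.0398,  0.474 , -0.0918,  0.1863]), 'joint_efforts': array([  0.7352, -36.1329,  -2.0295, -18.0824,   0.0678,  -0.0064,
        -0.0039]), 'eef_pos': array([ 0.4066, -0.3576,  0.3217]), 'tool_rot': array([[-0.1124,  0.9937,  0.0007],
       [ 0.9937,  0.1124,  0.0018],
       [ 0.0017,  0.0009, -1.    ]]), 'ft_force': array([ 0.4796, -0.6418, -1.475 ]), 'torque': array([ 0.0197, -0.0323,  0.009 ]), 'gripper_width': 0.008190816182785415}
```

View pics/c8.png

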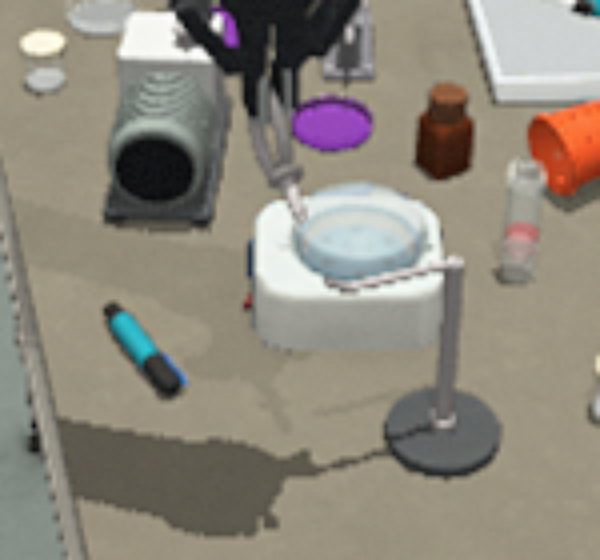

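```bash
cp pics/side8.png.npy /tmp/ ; python3 - <<'E'
from hk import *
print([ (l,[(np.round(r['uv'],1).tolist(),round(r['score'],2)) for r in ctrl.pinpoint(l,'side')[:3]]) for l in('plug_ring','plug')])
P=cloud('side','side8.png',305,335,190,240)
s=ctrl.get_state();R=s['tool_rot'];p=s['eef_pos']
q=(P-p)@R
m=(np.abs(q[:,1])<.03)&(q[:,2]<.12)&(q[:,2]>-.03)&(np.abs(q[:,0])<.08)
q=q[m];q=q[np.argsort(q[:,2])]
print(len(q));print((q*1000).round()[::4])
draw('side','side8.png','c8b.png',(300,340,185,240),[],12)
E
```

```text
[('plug_ring', [([315.8, 211.0], 0.47)]), ('plug', [([324.8, 226.8], 0.72), ([336.1, 193.3], 0.69)])]
299
[[ -6.  15. -30.]
 [ -6.  18. -29.]
 [ -4. -12. -29.]
 [ -5. -12. -26.]
 [-13.   9. -26.]
 [ -5.  -9. -26.]
 [-11.  -4. -25.]
 [ -0. -16. -24.]
 [-11.  -9. -23.]
 [ -6.   7. -22.]
 [ -9.   6. -21.]
 [ -5.   2. -20.]
 [  2. -15. -20.]
 [  0.   7. -19.]
 [  7.   6. -18.]
 [ -9.  -3. -18.]
 [ -7.   9. -17.]
 [-13.   1. -16.]
 [ -8.   3. -15.]
 [-19.  -1. -14.]
 [-14.  -2. -14.]
 [ -8. -16. -14.]
 [-11.  -6. -13.]
 [-10.  -3. -12.]
 [-14.  -2. -11.]
 [-17.   5. -11.]
 [ -8. -13. -10.]
 [-21.   1.  -9.]
 [-13.  -7.  -8.]
 [  7. -13.  -7.]
 [-23.   3.  -7.]
 [-22.   6.  -5.]
 [-22.   1.  -3.]
 [ -9.  -3.  -2.]
 [ -8.  -5.  -2.]
 [-29.   1.  -1.]
 [-23.  -3.   1.]
 [-28.   1.   5.]
 [-31.   3.   7.]
 [-34.   2.  11.]
 [-27.   7.  14.]
 [-26.   2.  16.]
 [ 31.  -2.  19.]
 [-30.   3.  20.]
 [-32.  -3.  21.]
 [ 30.   1.  22.]
 [-23.  -2.  23.]
 [ 26.   5.  24.]
 [ 24.  -2.  25.]
 [ 23.   4.  25.]
 [-30.   3.  26.]
 [-36.   4.  29.]
 [-28.   9.  29.]
 [ 24.   7.  30.]
 [-38.   3.  31.]
 [ 23.   1.  31.]
 [-37.   6.  32.]
 [ 15.   1.  33.]
 [ 16.   4.  34.]
 [-37.   1.  34.]
 [-46.   2.  35.]
 [ 19.  -0.  35.]
 [-39.  -0.  35.]
 [ 17.   7.  36.]
 [-44.   6.  37.]
 [-25.  -6.  37.]
 [-45.  -0.  38.]
 [  8.   1.  38.]
 [ 13.   3.  39.]
 [  3.   5.  39.]
 [-22.  -2.  40.]
 [  8.  -2.  40.]
 [-49.  -2.  41.]
 [-56.   1.  43.]
 [-55.   5.  45.]]
```

View pics/c8b.png

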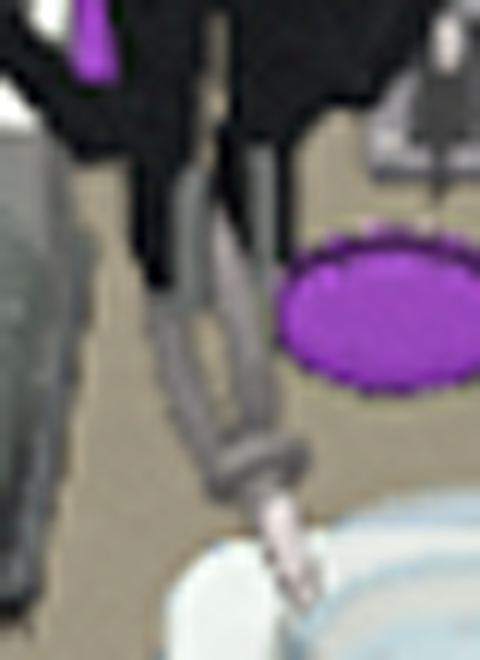

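View pics/top8.png

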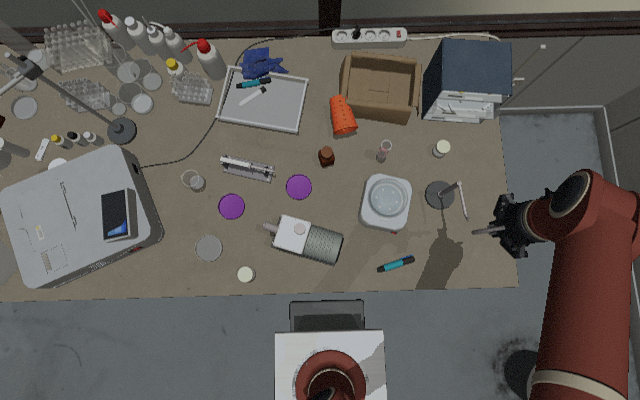

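```bash
python3 -m jog '[{"slide":[-7,0,0],"dr":[0,0,0],"grip":0},{"slide":[-6,0,10],"dr":[0,0,0],"grip":0},{"slide":[0,0,20],"dr":[0,0,0],"grip":0},{"slide":[0,0,25],"dr":[0,0,0],"grip":0},{"slide":[0,0,25],"dr":[0,0,0],"grip":0},{"slide":[0,0,25],"dr":[0,0,0],"grip":0},{"slide":[0,0,16],"dr":[0,0,0],"grip":0},{"slide":[0,0,9],"dr":[0,0,0],"grip":0},{"slide":[0,0,0],"dr":[0,0,0],"grip":0},{"slide":[0,0,0],"dr":[0,0,0],"grip":0}]' 60; cat > plugc.py <<'E'
from hk import *
import sys
f=sys.argv[1];cap('side',f);s=ctrl.get_state();R=s['tool_rot'];p=s['eef_pos'];print(s['time'],p,R[:,1],s['ft_force'],s['gripper_width'],s['joints'])
u,v=map(int,proj('side',p));print(u,v)
draw('side',f,'c_'+f,(u-40,u+60,v-40,v+55),[l for l in hook(.545,-.355,6.5)[1:3]]+[[p+.0*R[:,2],p+.005*R[:,2]]]+[[p+R@np.array([r*np.cos(q),0.001,.008+r*np.sin(q)]) for q in np.linspace(0,6.3,50)] for r in(.024,.034)],6)
P=cloud('side',f,u-25,u+25,v-30,v+40);q=(P-p)@R
m=(np.abs(q[:,1])<.012)&(q[:,2]<.12)&(q[:,2]>-.0)&(np.abs(q[:,0])<.08);q=q[m];q=q[np.argsort(q[:,2])];print((q*1000).round()[::5].astype(int).tolist())
E
python3 plugc.py side9.png
```

```text
time: 10.83
eef_pos: [0.4069, -0.374, 0.1915]
tool_rot: [[-0.108, 0.994, 0.0], [0.994, 0.108, -0.0], [-0.0, 0.0, -1.0]]
ft_force: [0.3, -0.3, -1.2]
gripper_width: 0.0077
10.8833 [ 0.4074 -0.3742  0.1923] [0.9942 0.1077 0.0014] [ 0.1144  0.2154 -0.6121] 0.00780757234592238 [ 53.1218  30.1199 -19.5333 100.4962  12.3982  51.3875  34.4516]
318 251
[[-26, 3, 0], [-26, 3, 4], [-24, -2, 7], [-23, 7, 11], [-27, 3, 16], [-29, 5, 20], [-31, 4, 22], [-31, 7, 22], [-28, -6, 24], [-31, 7, 26], [28, 3, 28], [-35, 3, 28], [23, -2, 30], [-26, 12, 31], [-27, -3, 33], [-10, 0, 33], [-40, 1, 34], [-40, 3, 35], [-4, 3, 35], [6, 4, 36], [24, 8, 37], [6, -2, 38], [11, 0, 39], [17, -1, 39], [-6, -1, 40], [12, 3, 41], [-53, 1, 42], [-54, 4, 45]]
```

View pics/c_side9.png

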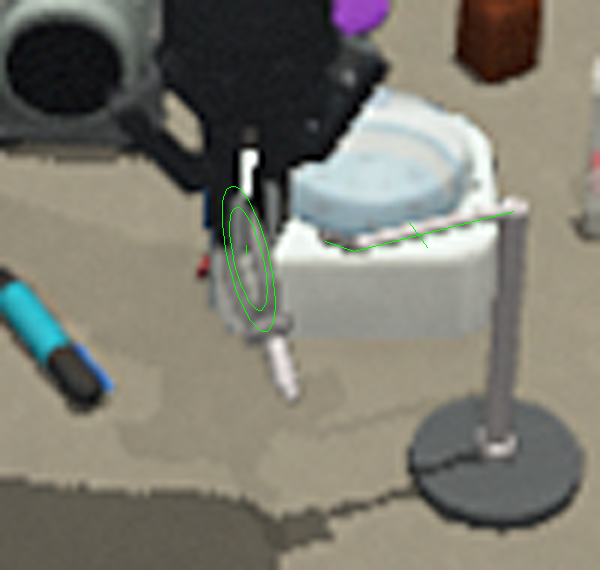

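```bash
python3 -m jog '[{"slide":[3,0,0],"dr":[0,0,0],"grip":0},{"slide":[0,6,0],"dr":[0,0,0],"grip":0},{"slide":[0,7,0],"dr":[0,0,0],"grip":0},{"slide":[0,7,0],"dr":[0,0,0],"grip":0},{"slide":[0,7,0],"dr":[0,0,0],"grip":0},{"slide":[0,7,0],"dr":[0,0,0],"grip":0},{"slide":[0,6,0],"dr":[0,0,0],"grip":0}]' 60; python3 plugc.py side10.png
```

```text
time: 11.47
eef_pos: [0.4474, -0.366, 0.1915]
tool_rot: [[-0.109, 0.994, 0.001], [0.994, 0.109, 0.0], [0.0, 0.001, -1.0]]
ft_force: [1.0, -0.3, -1.5]
gripper_width: 0.0078
11.5167 [ 0.4488 -0.3656  0.1916] [0.9939 0.1099 0.0024] [ 1.0651  0.249  -0.7386] 0.008061419268896758 [ 49.3168  32.2838 -19.3714  96.4271  12.6423  53.3493  31.4621]
332 247
[[-26, -2, 0], [-1, -1, 4], [-3, 1, 7], [1, 0, 10], [-24, -1, 12], [31, -3, 18], [-29, -3, 22], [-31, 2, 22], [26, 2, 22], [-25, -7, 24], [-25, -10, 26], [-31, -1, 28], [-34, -2, 29], [-31, 5, 30], [-39, -4, 31], [-37, 3, 32], [25, 1, 32], [-38, -1, 33], [-41, -2, 34], [-4, 1, 35], [-42, 7, 36], [-44, 3, 37], [15, 7, 38], [-51, 3, 38], [10, 1, 39], [-49, 1, 39], [13, 0, 41], [-51, 6, 43], [-54, 2, 46]]
```

View pics/c_side10.png

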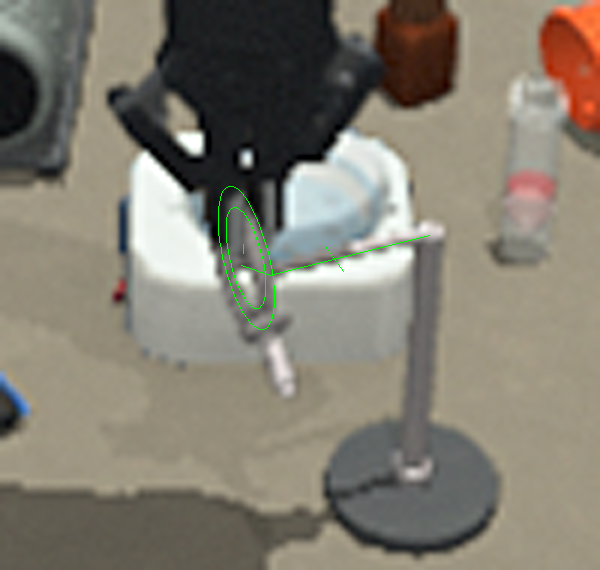

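```bash
python3 -m jog '[{"slide":[0,6,0],"dr":[0,0,0],"grip":0},{"slide":[0,7,0],"dr":[0,0,0],"grip":0},{"slide":[0,7,0],"dr":[0,0,0],"grip":0},{"slide":[0,7,0],"dr":[0,0,0],"grip":0},{"slide":[0,7,0],"dr":[0,0,0],"grip":0},{"slide":[0,6,0],"dr":[0,0,0],"grip":0},{"slide":[0,4,0],"dr":[0,0,0],"grip":0},{"slide":[0,0,4],"dr":[0,0,0],"grip":0},{"slide":[0,0,3],"dr":[0,0,0],"grip":0},{"slide":[0,0,3],"dr":[0,0,0],"grip":0},{"slide":[0,0,2],"dr":[0,0,0],"grip":0},{"slide":[0,0,0],"dr":[0,0,0],"grip":0}]' 60; python3 plugc.py side11.png
```

```text
time: 12.52
eef_pos: [0.489, -0.3617, 0.1787]
tool_rot: [[-0.107, 0.994, -0.002], [0.994, 0.107, 0.001], [0.001, -0.002, -1.0]]
ft_force: [-0.8, 1.4, -0.1]
gripper_width: 0.0079
12.5667 [ 0.4893 -0.3617  0.1791] [ 0.9942  0.1074 -0.0009] [-0.0461  0.0679 -0.4081] 0.0077346059784024436 [ 45.751   35.5588 -18.743   92.1902  13.2737  54.509   28.6727]
345 247
[[-5, -4, 0], [-28, 2, 2], [3, -6, 5], [-1, -5, 6], [-30, 1, 7], [0, 5, 9], [32, -3, 13], [-26, 0, 17], [-28, 2, 20], [-33, 9, 21], [-23, -2, 23], [-29, -7, 23], [-31, 4, 26], [-28, -4, 29], [19, 2, 30], [-40, 0, 31], [22, 0, 32], [-28, 9, 33], [13, 6, 34], [15, 3, 35], [-34, -3, 36], [-45, 5, 36], [8, 3, 37], [4, 5, 38], [-50, 2, 39], [11, 2, 39], [-52, 1, 40], [-2, -1, 43], [14, 0, 45]]
```

View pics/c_side11.png

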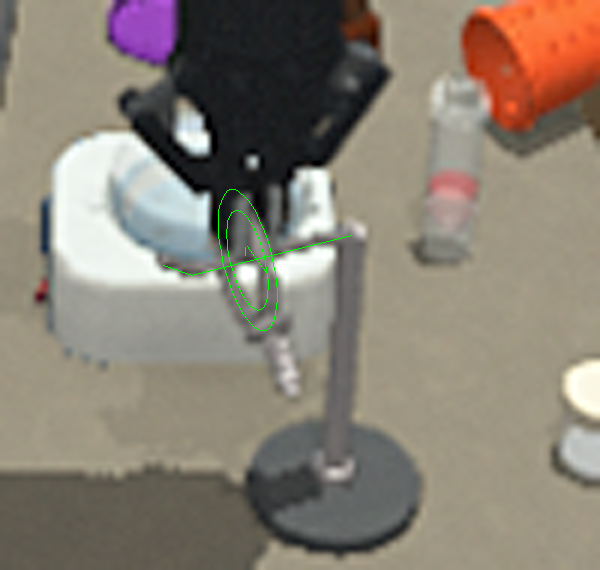

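```bash
python3 -m jog '[{"slide":[0,0,0],"dr":[0,0,0],"grip":14},{"slide":[0,0,0],"dr":[0,0,0],"grip":20},{"slide":[0,0,0],"dr":[0,0,0],"grip":28},{"slide":[0,0,0],"dr":[0,0,0],"grip":28},{"slide":[0,0,0],"dr":[0,0,0],"grip":28},{"slide":[0,0,0],"dr":[0,0,0],"grip":28}]' 40; python3 plugc.py side12.png
```

```text
time: 13.07
eef_pos: [0.4899, -0.3617, 0.1797]
tool_rot: [[-0.108, 0.994, 0.0], [0.994, 0.108, -0.0], [-0.0, 0.0, -1.0]]
ft_force: [0.5, -0.3, -0.3]
gripper_width: 0.0281
13.1167 [ 0.4899 -0.3617  0.1796] [0.9942 0.1078 0.0002] [-0.3149 -0.3125  0.2616] 0.02781321722008133 [ 45.7296  35.5359 -18.7615  92.1424  13.2704  54.512   28.6736]
345 247
[[-6, 1, 1], [-21, 1, 4], [0, -2, 5], [-22, 0, 6], [-4, -6, 8], [-25, -1, 11], [-23, -3, 12], [-28, -2, 16], [-29, 4, 21], [-25, -3, 25], [-25, -3, 29], [-27, 3, 32], [-30, 5, 34], [-29, 11, 37], [27, 5, 38], [29, 3, 39], [-26, -6, 42], [-36, 2, 43], [22, 0, 44], [19, -1, 45], [-29, 6, 47], [20, 6, 48], [-37, -1, 49], [18, 4, 49], [5, 2, 50], [-34, -3, 50], [-41, 6, 51], [-1, 0, 52], [1, -3, 53], [-45, 1, 54], [13, -1, 55], [9, -2, 56], [-50, 5, 58], [-50, 3, 62]]
```

View pics/c_side12.png

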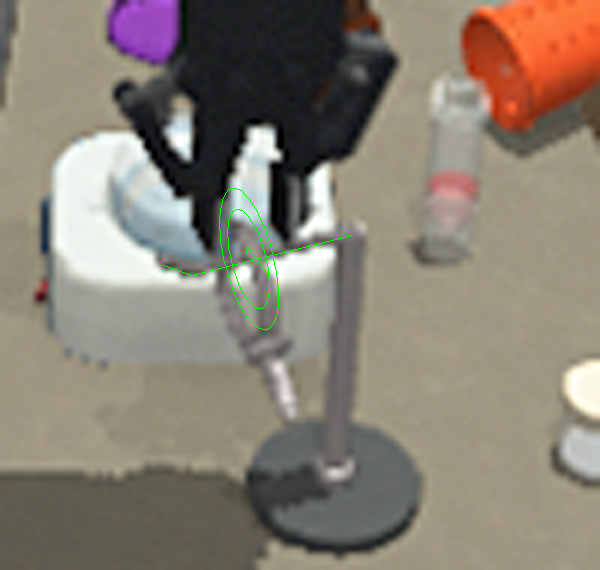

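```bash
python3 -m jog '[{"slide":[0,0,-6],"dr":[0,0,0],"grip":30},{"slide":[0,0,-12],"dr":[0,0,0],"grip":32},{"slide":[0,0,-20],"dr":[0,0,0],"grip":36},{"slide":[0,0,-30],"dr":[0,0,0],"grip":60},{"slide":[0,0,-30],"dr":[0,0,0],"grip":60},{"slide":[0,0,-30],"dr":[0,0,0],"grip":60}]' 40; python3 plugc.py side13.png;python3 - <<'E'
from hk import *
cap('top','top13.png')
both('side13.png','top13.png',[],'c13.png',(310,390,200,305),(410,490,160,260))
E
```

```text
time: 13.62
eef_pos: [0.4897, -0.3614, 0.3093]
tool_rot: [[-0.108, 0.994, 0.0], [0.994, 0.108, 0.0], [0.0, 0.0, -1.0]]
ft_force: [1.2, -0.5, -0.2]
gripper_width: 0.0602
13.6667 [ 0.4928 -0.363   0.3166] [0.9941 0.1076 0.0108] [ 1.2793 -1.0599  5.2433] 0.05987377272282302 [ 46.5091  28.7794 -20.3679  80.8174  10.2373  71.4183  31.5   ]
348 206
[]
```

View pics/c13.png

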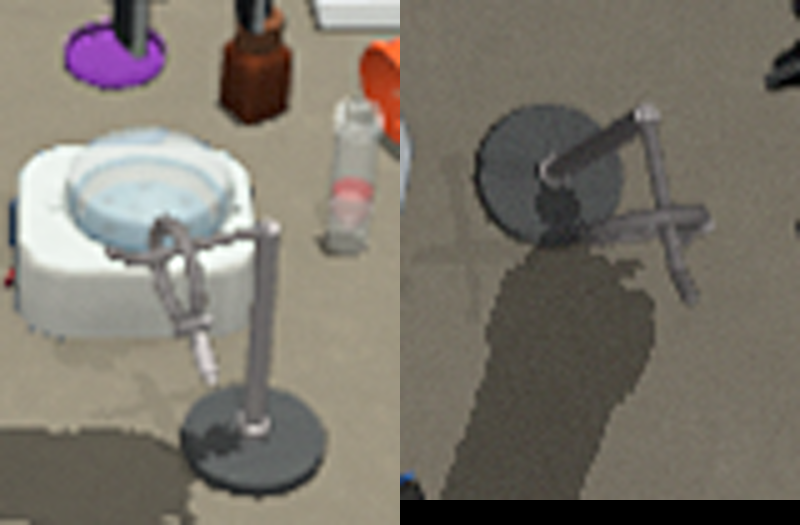

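```bash
cat > rd.py <<'E'
from ov2 import *
def rod(O,D,N=None):
    D=np.array(D)/np.linalg.norm(D);O=np.array(O,float);W=np.cross([0,0,1],D);W/=np.linalg.norm(W);V=np.cross(D,W)
    p=np.linspace(0,2*np.pi,30);L=[]
    for s in(-1,1):
        L.append([O-.07*D+.004*s*W,O+.004*s*W]);
    L.append([O-.07*D+.004*W,O-.07*D-.004*W])
    for h in(0,.006):L.append([O+h*D+.011*(np.cos(q)*W+np.sin(q)*V) for q in p])
    for v in(1,):
        L.append([O+h*D+.007*(s*W+v*V) for h,s in((.006,-1),(.096,-1),(.096,1),(.006,1),(.006,-1))])
    L.append([O+.045*D+.012*W,O+.045*D-.012*W])
    return L
E
python3 - <<'E'
from rd import *
a=np.radians(74.8)
both('side2.png','top0.png',rod((.637,.217,.052),(np.cos(a),np.sin(a),0)),'or.png',(322,352,165,205),(215,285,148,192))
E
```

```text
(no output)
```

View pics/or.png

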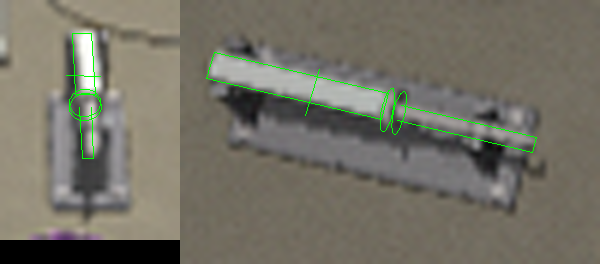

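```bash
python3 -m jog '[{"slide":[0,0,0],"dr":[0,0,0.124],"grip":60},{"slide":[0,0,0],"dr":[0,0,0.124],"grip":60},{"slide":[0,0,0],"dr":[0,0,0.124],"grip":60},{"slide":[25,0,0],"dr":[0,0,0],"grip":60},{"slide":[38,0,0],"dr":[0,0,0],"grip":60},{"slide":[40,0,0],"dr":[0,0,0],"grip":60},{"slide":[40,0,0],"dr":[0,0,0],"grip":60},{"slide":[40,0,0],"dr":[0,0,0],"grip":60},{"slide":[40,0,0],"dr":[0,0,0],"grip":60},{"slide":[40,0,0],"dr":[0,0,0],"grip":60},{"slide":[40,0,0],"dr":[0,0,0],"grip":60},{"slide":[40,0,0],"dr":[0,0,0],"grip":60}]' 40; python3 -m jog '[{"slide":[40,0,0],"dr":[0,0,0],"grip":60},{"slide":[40,0,0],"dr":[0,0,0],"grip":60},{"slide":[40,0,0],"dr":[0,0,0],"grip":60},{"slide":[40,0,0],"dr":[0,0,0],"grip":60},{"slide":[40,0,0],"dr":[0,0,0],"grip":60},{"slide":[40,0,0],"dr":[0,0,0],"grip":60},{"slide":[30,0,0],"dr":[0,0,0],"grip":60},{"slide":[0,0,0],"dr":[0,0,0],"grip":60}]' 40; python3 - <<'E'
from rd import *
cap('side','side14.png')
s=ctrl.get_state();R=s['tool_rot'];p=s['eef_pos'];print(s['time'],p,R,s['joints'])
print((np.array([.650,.2594,.034])-p)@R)
E
```

```text
time: 14.72
eef_pos: [0.5793, -0.0286, 0.3076]
tool_rot: [[0.261, 0.965, -0.0], [0.965, -0.261, -0.0], [-0.0, 0.0, -1.0]]
ft_force: [-0.1, -0.0, -0.2]
gripper_width: 0.06
time: 15.38
eef_pos: [0.6477, 0.2403, 0.3059]
tool_rot: [[0.249, 0.968, -0.003], [0.968, -0.249, 0.007], [0.006, -0.005, -1.0]]
ft_force: [-0.9, 0.4, 0.1]
gripper_width: 0.06
15.4333 [0.6482 0.2358 0.3061] [[ 0.2532  0.9674 -0.0028]
 [ 0.9674 -0.2532  0.0029]
 [ 0.0021 -0.0035 -1.    ]] [-12.4493  37.5416 -18.9531  66.329   11.4452  77.9639 -44.7814]
[ 0.0227 -0.0033  0.2722]
```

```bash
python3 -m jog '[{"slide":[12,-3,10],"dr":[0,0,0],"grip":50},{"slide":[10,0,30],"dr":[0,0,0],"grip":50},{"slide":[0,0,35],"dr":[0,0,0],"grip":45},{"slide":[0,0,35],"dr":[0,0,0],"grip":40},{"slide":[0,0,35],"dr":[0,0,0],"grip":40},{"slide":[0,0,35],"dr":[0,0,0],"grip":40},{"slide":[0,0,20],"dr":[0,0,0],"grip":40},{"slide":[0,0,0],"dr":[0,0,0],"grip":40},{"slide":[0,0,0],"dr":[0,0,0],"grip":40}]' 40; python3 - <<'E'
from rd import *
cap('side','side15.png');cap('top','top15.png')
s=ctrl.get_state();R=s['tool_rot'];p=s['eef_pos'];print(s['time'],p,R,s['joints'])
print((np.array([.650,.2594,.034])-p)@R)
a=np.radians(74.8)
both('side15.png','top15.png',rod((.6385,.216,.052),(np.cos(a),np.sin(a),0))+[[p,p+.005*R[:,2]],[p-.02*R[:,1],p+.02*R[:,1]]],'o15.png',(312,362,145,205),(205,285,138,202))
E
```

```text
time: 16.18
eef_pos: [0.6522, 0.2506, 0.1064]
tool_rot: [[0.263, 0.965, -0.002], [0.965, -0.263, -0.002], [-0.002, -0.002, -1.0]]
ft_force: [0.2, 0.8, 0.6]
gripper_width: 0.0401
16.2833 [0.6541 0.2523 0.1098] [[ 0.262   0.965   0.0038]
 [ 0.9651 -0.2621  0.0017]
 [ 0.0026  0.0032 -1.    ]] [-14.1296  47.3612 -16.8746  79.29    15.0615  55.3088 -49.5886]
[ 0.0056 -0.0061  0.0758]
```

View pics/o15.png

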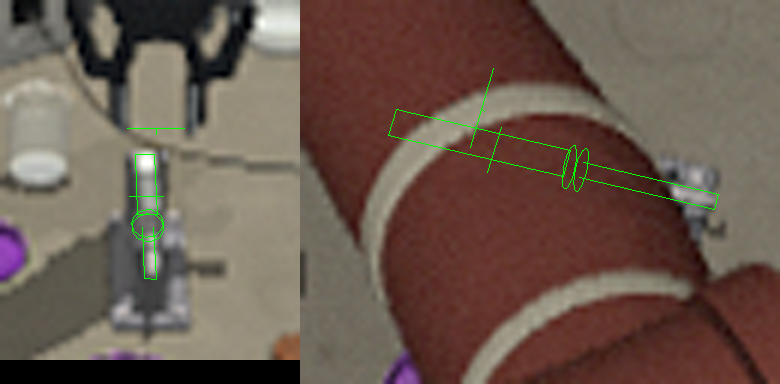

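```bash
python3 -m jog '[{"slide":[6,-6,15],"dr":[0,0,0],"grip":40},{"slide":[0,0,20],"dr":[0,0,0],"grip":40},{"slide":[0,0,20],"dr":[0,0,0],"grip":40},{"slide":[0,0,12],"dr":[0,0,0],"grip":40},{"slide":[0,0,6],"dr":[0,0,0],"grip":40},{"slide":[0,0,0],"dr":[0,0,0],"grip":40},{"slide":[0,0,0],"dr":[0,0,0],"grip":40}]' 40; python3 - <<'E'
from rd import *
cap('side','side16.png')
s=ctrl.get_state();R=s['tool_rot'];p=s['eef_pos'];print(s['time'],p,s['ft_force'])
print((np.array([.650,.2594,.034])-p)@R)
a=np.radians(74.8)
draw('side','side16.png','o16.png',(302,372,145,210),rod((.6385,.216,.052),(np.cos(a),np.sin(a),0))+[[p,p+.005*R[:,2]],[p-.02*R[:,1],p+.02*R[:,1]]],8)
E
```

```text
time: 16.87
eef_pos: [0.6494, 0.2599, 0.0359]
tool_rot: [[0.261, 0.965, 0.002], [0.965, -0.261, 0.001], [0.002, 0.002, -1.0]]
ft_force: [-0.8, 0.1, -0.1]
gripper_width: 0.0399
16.9167 [0.6496 0.26   0.0363] [ 1.3617 -0.078   0.162 ]
[-0.0005  0.0005  0.0023]
```

View pics/o16.png

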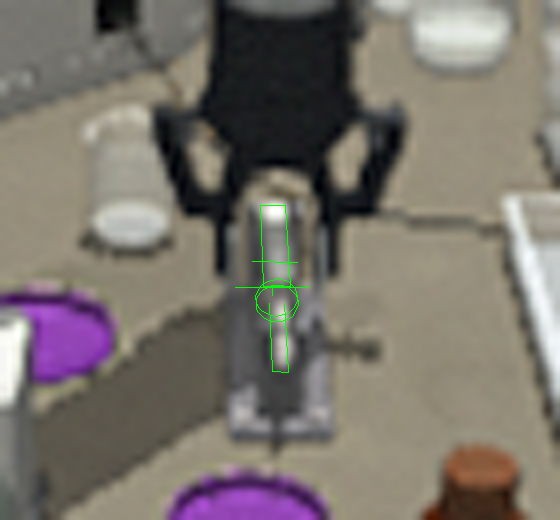

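```bash
python3 -m jog '[{"slide":[0,0,2],"dr":[0,0,0],"grip":25},{"slide":[0,0,0],"dr":[0,0,0],"grip":10},{"slide":[0,0,0],"dr":[0,0,0],"grip":0},{"slide":[0,0,0],"dr":[0,0,0],"grip":0},{"slide":[0,0,0],"dr":[0,0,0],"grip":0},{"slide":[0,0,0],"dr":[0,0,0],"grip":0},{"slide":[0,0,-5],"dr":[0,0,0],"grip":0},{"slide":[0,0,-10],"dr":[0,0,0],"grip":0},{"slide":[0,0,-25],"dr":[0,0,0],"grip":0},{"slide":[0,0,-35],"dr":[0,0,0],"grip":0},{"slide":[0,0,-35],"dr":[0,0,0],"grip":0},{"slide":[0,0,-35],"dr":[0,0,0],"grip":0}]' 100; python3 -m jog '[{"slide":[0,0,-30],"dr":[0,0,0],"grip":0},{"slide":[0,0,-20],"dr":[0,0,0],"grip":0},{"slide":[0,0,0],"dr":[0,0,0],"grip":0},{"slide":[0,0,0],"dr":[0,0,0],"grip":0}]'; python3 - <<'E'
from rd import *
cap('side','side17.png')
s=ctrl.get_state();R=s['tool_rot'];p=s['eef_pos'];print(s['time'],p,R,s['ft_force'],s['gripper_width'])
O=p-.019*R[:,2]-.045*R[:,0]
draw('side','side17.png','o17.png',(302,372,115,190),rod(O,R[:,0])+[[p,p+.005*R[:,2]]],8)
E
```

```text
time: 17.92
eef_pos: [0.6474, 0.2595, 0.1789]
tool_rot: [[0.261, 0.965, -0.002], [0.965, -0.261, -0.0], [-0.001, -0.002, -1.0]]
ft_force: [1.2, 1.1, -1.0]
gripper_width: 0.0122
time: 18.25
eef_pos: [0.6483, 0.2599, 0.2289]
tool_rot: [[0.261, 0.965, 0.001], [0.965, -0.261, 0.001], [0.001, 0.001, -1.0]]
ft_force: [-0.3, 0.2, -1.4]
gripper_width: 0.0117
18.3 [0.6474 0.2593 0.2268] [[ 0.2606  0.9655 -0.002 ]
 [ 0.9655 -0.2606 -0.0008]
 [-0.0013 -0.0017 -1.    ]] [ 0.1958  0.2486 -0.9791] 0.012056169146333815
```

View pics/o17.png

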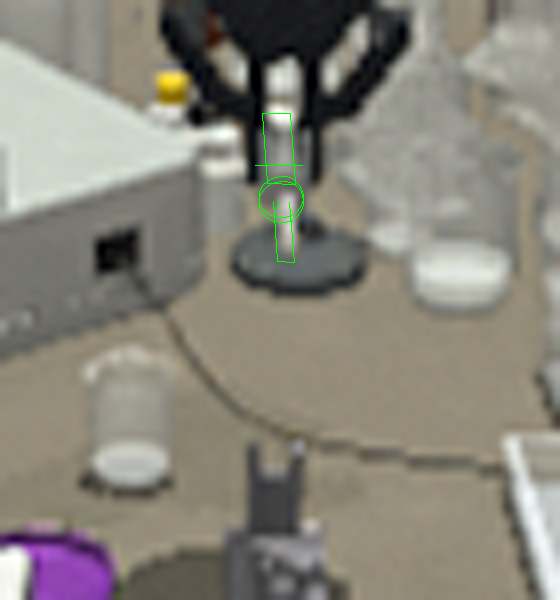

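```bash
cat > tb.py <<'E'
from rd import *
def tube(px,py,yaw):
    L=model(px,py,yaw,.036);B=[L[0],L[3]]
    a=np.radians(yaw);Y=np.array([np.cos(a),np.sin(a),0]);X=np.array([Y[1],-Y[0],0]);Z=np.array([0,0,1.]);O=np.array([px,py,0])
    t=np.radians(35);A=np.cos(t)*Y+np.sin(t)*Z;N=-np.sin(t)*Y+np.cos(t)*Z;M=O+.095*Y+.135*Z
    for s in(-1,1):B.append([M+.011*s*X,M+.011*s*X-.04*A])
    B.append([M+.0065*(np.cos(q)*X+np.sin(q)*N) for q in np.linspace(0,6.3,30)])
    B.append([O+x*X+y*Y+.125*Z for x,y in[(.046,.06),(-.046,.06)]]);B.append([O-.046*X-.025*Y,O-.046*X-.025*Y+.125*Z]);B.append([O+.046*X-.025*Y,O+.046*X-.025*Y+.125*Z])
    return B,M,A,X,Y
E
python3 - <<'E'
from tb import *
B,M,A,X,Y=tube(.4215,.0745,71.3);print(M,A)
draw('side','side17.png','t_s.png',(270,325,160,215),B,10)
draw('top','top13.png','t_t.png',(255,320,210,265),B,10)
E
```

```text
[0.452  0.1645 0.135 ] [0.2626 0.7759 0.5736]
```

View pics/t_s.png

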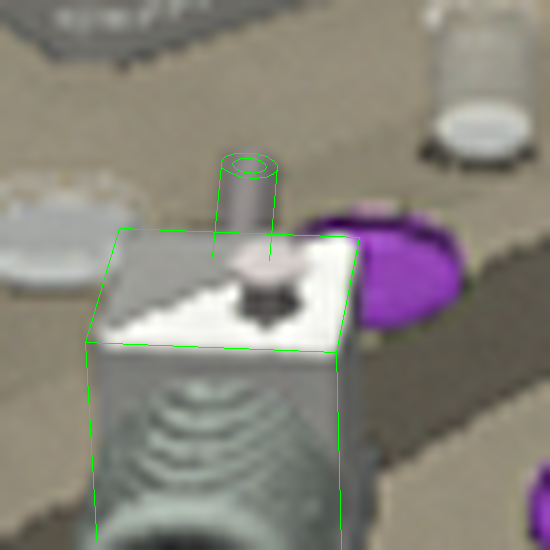

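View pics/t_t.png

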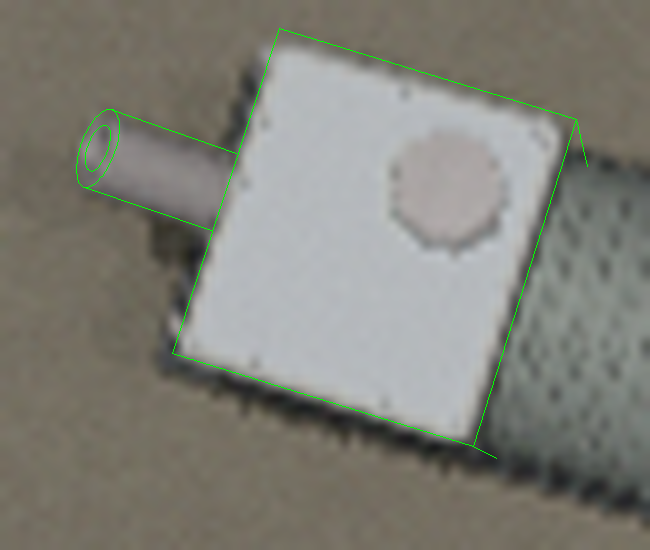

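```bash
cat > tgt.py <<'E'
from tb import *
from scipy.spatial.transform import Rotation as Ro
def target(M,A,X,stand,d=.018,s=.045):
    R=np.c_[A,X,np.cross(A,X)];G=M+(.070+stand+s)*A;return R,G+d*R[:,2]
def delta(stand,par=(.4215,.0745,71.3),**k):
    B,M,A,X,Y=tube(*par);R,t=target(M,A,X,stand,**k);s=ctrl.get_state();R0=s['tool_rot'];p=s['eef_pos']
    print('t',s['time'],'tcp',p,'tgt',t,'slide mm(cur axes)',((t-p)@R0*1000).round(1),'(tgt axes)',((t-p)@R*1000).round(1),'dr',Ro.from_matrix(R0.T@R).as_rotvec().round(3),'F',s['ft_force'],'w',s['gripper_width'],'j',s['joints'].round(1))
    return R0,p
E
python3 -c "
from tgt import *
delta(.04)"
```

```text
t 18.3 tcp [0.6474 0.2593 0.2268] tgt [0.496  0.2945 0.2092] slide mm(cur axes) [  -5.4 -155.4   17.9] (tgt axes) [ -22.5 -154.8    5.7] dr [-0.021  0.612  0.06 ] F [ 0.1958  0.2486 -0.9791] w 0.012056169146333815 j [-14.5  41.1 -18.2  72.2  12.7  68.7 -48.2]
```

```bash
python3 -m jog '[{"slide":[0,0,0],"dr":[-0.004,0.12,0.012],"grip":0},{"slide":[0,0,0],"dr":[-0.004,0.123,0.012],"grip":0},{"slide":[0,-10,0],"dr":[-0.004,0.123,0.012],"grip":0},{"slide":[0,-20,0],"dr":[-0.004,0.123,0.012],"grip":0},{"slide":[0,-25,0],"dr":[-0.004,0.122,0.012],"grip":0},{"slide":[-5,-25,0],"dr":[0,0,0],"grip":0},{"slide":[-5,-25,0],"dr":[0,0,0],"grip":0},{"slide":[-5,-25,3],"dr":[0,0,0],"grip":0},{"slide":[-4,-15,2],"dr":[0,0,0],"grip":0},{"slide":[-3,-10,0],"dr":[0,0,0],"grip":0},{"slide":[0,0,0],"dr":[0,0,0],"grip":0},{"slide":[0,0,0],"dr":[0,0,0],"grip":0}]' 100; python3 - <<'E'
from tgt import *
R,p=delta(.04)
cap('side','side18.png');cap('top','top18.png')
B=tube(.4215,.0745,71.3)[0]
L=B+rod(p-.018*R[:,2]-.045*R[:,0],R[:,0])
draw('side','side18.png','r18s.png',(265,335,125,195),L,8)
draw('top','top18.png','r18t.png',(215,300,195,255),L,8)
E
```

```text
time: 19.3
eef_pos: [0.4954, 0.2931, 0.209]
tool_rot: [[0.263, 0.947, 0.182], [0.777, -0.32, 0.543], [0.572, -0.001, -0.82]]
ft_force: [0.6, -0.2, -0.3]
gripper_width: 0.0121
t 19.3 tcp [0.4954 0.2931 0.209 ] tgt [0.496  0.2945 0.2092] slide mm(cur axes) [1.3 0.1 0.8] (tgt axes) [1.3 0.1 0.8] dr [-0.001  0.002 -0.   ] F [ 0.6111 -0.2234 -0.3429] w 0.012136734023361266 j [ 12.3  31.  -45.4 116.8 -12.8  15.8 -31. ]
```

View pics/r18s.png

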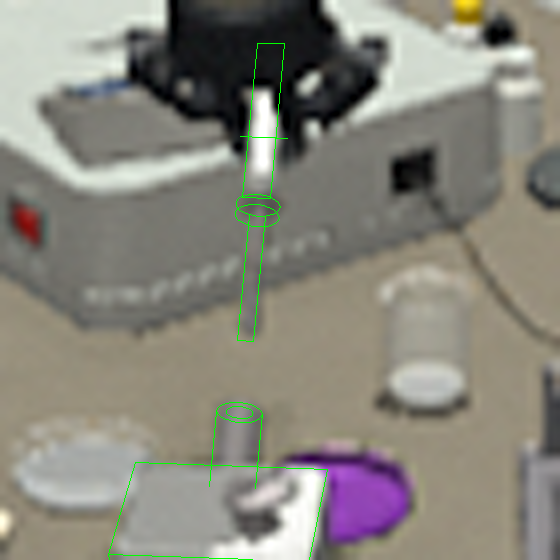

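View pics/r18t.png

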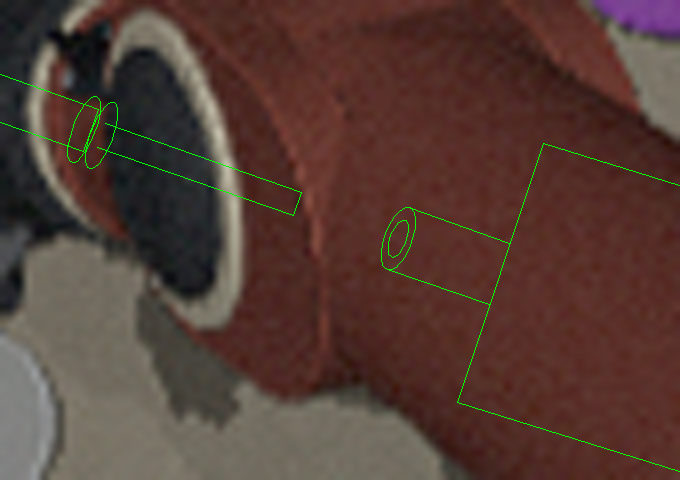

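```bash
python3 -m jog '[{"slide":[-6,0,1],"dr":[0,0,0],"grip":0},{"slide":[-7,0,0],"dr":[0,0,0],"grip":0},{"slide":[-7,0,0],"dr":[0,0,0],"grip":0},{"slide":[-6,0,0],"dr":[0,0,0],"grip":0},{"slide":[0,0,0],"dr":[0,0,0],"grip":0},{"slide":[0,0,0],"dr":[0,0,0],"grip":0}]' 100; python3 - <<'E'
from tgt import *
cap('side','side19.png');cap('top','top19.png')
R,p=delta(.01)
B=tube(.4215,.0745,71.3)[0]
L=B+rod(p-.018*R[:,2]-.045*R[:,0],R[:,0])
draw('side','side19.png','r19s.png',(275,320,145,195),L,12)
draw('side','side19.png','r19n.png',(275,320,145,195),[],12)
draw('top','top19.png','r19t.png',(215,300,195,255),L,8)
E
```

```text
time: 19.9
eef_pos: [0.4898, 0.2734, 0.1943]
tool_rot: [[0.263, 0.947, 0.185], [0.776, -0.322, 0.543], [0.574, 0.0, -0.819]]
ft_force: [-0.8, 0.8, -1.1]
gripper_width: 0.0123
t 20.0 tcp [0.49   0.2743 0.195 ] tgt [0.4881 0.2713 0.192 ] slide mm(cur axes) [-4.6 -0.8  0.5] (tgt axes) [-4.6 -0.8  0.5] dr [ 0.001 -0.001  0.001] F [ 0.305   0.1671 -0.609 ] w 0.012054587516175413 j [ 15.3  32.2 -47.  119.3 -12.5  13.5 -29. ]
```

View pics/r19s.png

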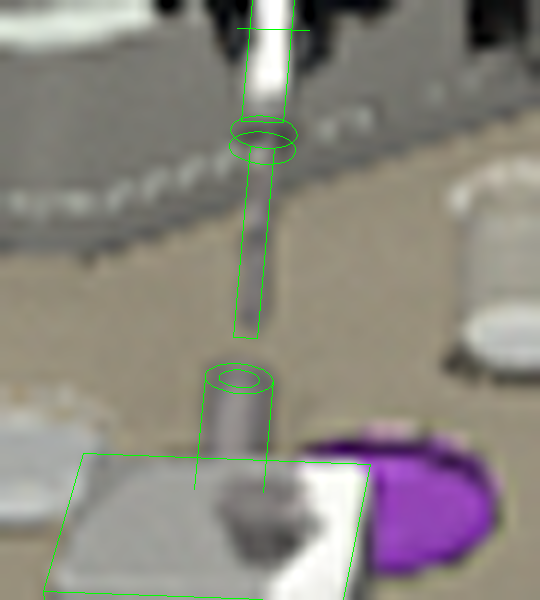

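View pics/r19n.png

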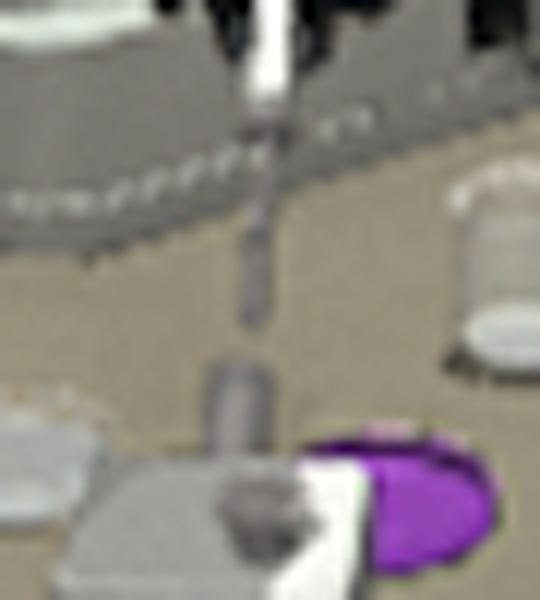

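```bash
python3 - <<'E'
from tgt import *
ds=[ctrl.capture('side')[1] for _ in range(5)]+[np.load('pics/side19.png.npy')]
B,M,A,X,Y=tube(.4215,.0745,71.3);N=np.cross(X,-A) ;N=N if N[2]>0 else -N
s=ctrl.get_state();p=s['eef_pos'];R=s['tool_rot'];print('rod axis N,X,A by robot',[((p-.018*R[:,2]-M)@v*1000).round(1) for v in(N,X,A)],(R[:,0]@N).round(4),(R[:,0]@X).round(4))
for v in list(range(148,184)):
    row=[]
    for u in range(290,302):
        z=np.array([d[v,u] for d in ds]);z=z[z>0]
        if len(z)<3:continue
        q=w('side',u,v,np.median(z))-M
        n,x,a=q@N*1000,q@X*1000,q@A*1000
        if abs(x)<14 and abs(n)<30:row.append((u,int(round(x)),int(round(n)),int(round(a))))
    print(v,row)
E
```

```text
rod axis N,X,A by robot [np.float64(0.5), np.float64(0.6), np.float64(129.6)] 0.0008 -0.0014
148 [(294, -12, -3, 126), (295, -7, 4, 122), (296, -3, 6, 121), (297, 1, 6, 122), (298, 5, 6, 122), (299, 9, 8, 121), (300, 13, 6, 122)]
149 [(294, -13, -8, 125), (295, -8, -2, 121), (296, -3, 6, 117), (297, 2, 9, 115), (298, 5, 8, 116), (299, 10, 11, 114), (300, 13, 1, 120)]
150 [(295, -9, -10, 122), (296, -2, 8, 111), (297, 2, 7, 112), (298, 6, 8, 112), (299, 10, 8, 112), (300, 12, -10, 122)]
151 [(296, -2, 7, 107), (297, 2, 7, 107), (298, 6, 7, 107), (299, 10, 6, 108)]
152 [(296, -1, 8, 102), (297, 2, 5, 104), (298, 6, 7, 103), (299, 10, 6, 104)]
153 [(296, -1, 9, 97), (297, 3, 9, 97), (298, 7, 9, 97), (299, 10, 5, 100)]
154 [(295, -5, 9, 93), (296, 0, 13, 90), (297, 4, 12, 91), (298, 7, 10, 92), (299, 11, 5, 95)]
155 [(295, -5, 3, 91), (296, -1, 1, 93), (297, 3, 7, 90), (298, 7, 4, 91), (299, 12, 10, 88)]
156 [(295, -6, -5, 91), (296, -1, -3, 90), (297, 3, 2, 87), (298, 7, 2, 88), (299, 11, -2, 90)]
157 [(297, 4, 5, 81), (298, 7, 2, 84)]
158 [(296, 0, 0, 80), (297, 4, 0, 80)]
159 [(296, 1
[... 839 characters left out ...]
4, 0, 8, -12), (295, 4, 8, -12), (296, 8, 6, -11), (297, 11, 3, -10)]
179 [(292, -8, 5, -16), (293, -3, 9, -17), (294, 1, 9, -17), (295, 4, 9, -17), (296, 8, 6, -15), (297, 12, 5, -14)]
180 [(292, -7, 6, -20), (293, -3, 8, -21), (294, 1, 10, -22), (295, 4, 6, -20), (296, 8, 8, -20), (297, 11, 2, -17)]
181 [(292, -7, 4, -23), (293, -3, 8, -25), (294, 2, 14, -28), (295, 5, 9, -25), (296, 9, 8, -25), (297, 12, 3, -22)]
182 [(292, -7, 4, -28), (293, -2, 7, -29), (294, 2, 10, -30), (295, 5, 9, -30), (296, 9, 5, -28), (297, 12, 1, -25)]
183 [(290, -12, 18, -39), (291, -9, 15, -37), (292, -5, 16, -38), (293, -1, 16, -37), (294, 3, 18, -38), (295, 6, 15, -36), (296, 10, 14, -36), (297, 14, 13, -35)]
```

```bash
python3 -m jog '[{"slide":[0,-2,1],"dr":[0,0,0],"grip":0},{"slide":[-4,0,0],"dr":[0,0,0],"grip":0},{"slide":[-4,0,0],"dr":[0,0,0],"grip":0},{"slide":[0,0,0],"dr":[0,0,0],"grip":0},{"slide":[0,0,0],"dr":[0,0,0],"grip":0}]' 100; python3 - <<'E'
from tgt import *
cap('side','side20.png')
R,p=delta(.0)
draw('side','side20.png','r20n.png',(275,320,145,195),[],12)
E
```

```text
time: 20.67
eef_pos: [0.4858, 0.2686, 0.1889]
tool_rot: [[0.263, 0.947, 0.184], [0.776, -0.321, 0.543], [0.574, 0.0, -0.819]]
ft_force: [0.7, 0.1, -1.0]
gripper_width: 0.0123
t 20.7167 tcp [0.486  0.2688 0.1892] tgt [0.4855 0.2635 0.1862] slide mm(cur axes) [-6.   1.2 -0.6] (tgt axes) [-6.   1.2 -0.6] dr [ 0.001 -0.     0.   ] F [-0.0431 -0.777  -0.2547] w 0.01215230842856335 j [ 16.1  32.6 -47.4 120.3 -12.4  12.5 -28.5]
```

View pics/r20n.png

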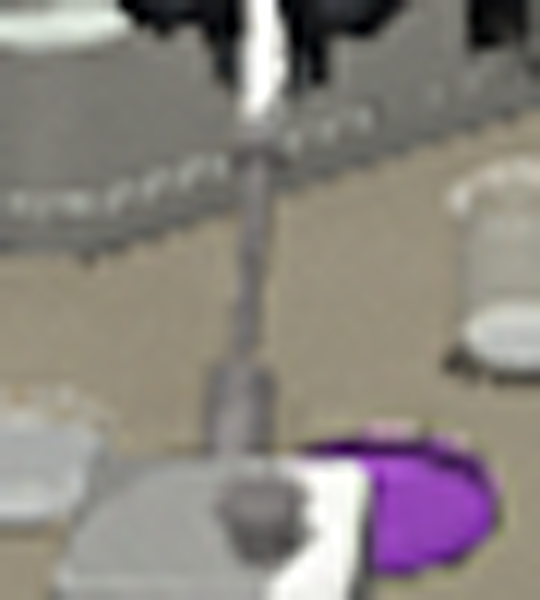

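```bash
python3 -m jog '[{"slide":[-3,-0.7,0],"dr":[0,0,0],"grip":0},{"slide":[-4,0,0],"dr":[0,0,0],"grip":0},{"slide":[-4,0,0],"dr":[0,0,0],"grip":0},{"slide":[-3,0,0],"dr":[0,0,0],"grip":0},{"slide":[0,0,0],"dr":[0,0,0],"grip":0}]' 100; python3 - <<'E'
from tgt import *
cap('side','side21.png')
R,p=delta(-.01)
draw('side','side21.png','r21n.png',(275,320,145,195),[],12)
E
```

```text
time: 21.13
eef_pos: [0.4813, 0.2574, 0.1805]
tool_rot: [[0.263, 0.947, 0.184], [0.776, -0.321, 0.543], [0.573, -0.0, -0.82]]
ft_force: [-0.3, -0.1, -1.6]
gripper_width: 0.0121
t 21.1833 tcp [0.4815 0.2579 0.1809] tgt [0.4828 0.2557 0.1805] slide mm(cur axes) [-1.5  2.  -0.6] (tgt axes) [-1.5  2.  -0.6] dr [ 0.001  0.    -0.   ] F [-0.2881  0.3282 -1.8038] w 0.012540458148012676 j [ 17.8  33.3 -48.2 121.8 -12.1  11.3 -27.5]
```

View pics/r21n.png

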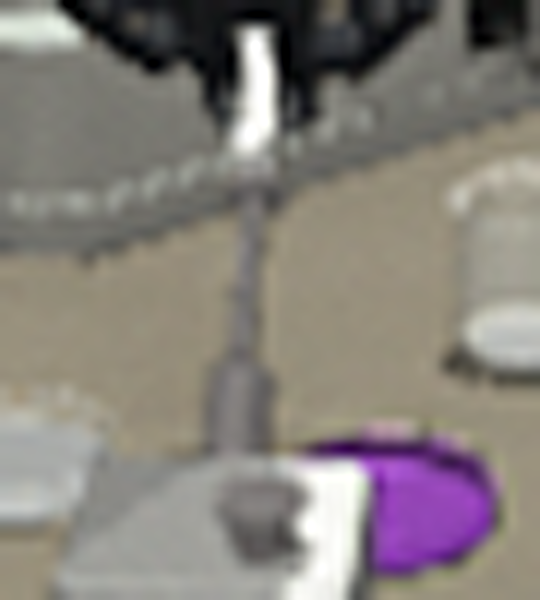

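```bash
python3 -m jog '[{"slide":[-4,0,0],"dr":[0,0,0],"grip":0},{"slide":[-4,0,0],"dr":[0,0,0],"grip":0},{"slide":[-4,0,0],"dr":[0,0,0],"grip":0},{"slide":[0,0,0],"dr":[0,0,0],"grip":0}]' 100; python3 - <<'E'
from tgt import *
R,p=delta(-.02)
E
```

```text
time: 21.52
eef_pos: [0.478, 0.2481, 0.1735]
tool_rot: [[0.264, 0.947, 0.184], [0.776, -0.321, 0.543], [0.573, -0.0, -0.82]]
ft_force: [-0.4, -0.6, -1.4]
gripper_width: 0.0122
t 21.5167 tcp [0.478  0.2481 0.1735] tgt [0.4802 0.248  0.1747] slide mm(cur axes) [ 1.2  2.1 -0.6] (tgt axes) [ 1.2  2.1 -0.6] dr [ 0.     0.001 -0.001] F [-0.415  -0.5977 -1.4046] w 0.012162951117842328 j [ 19.2  34.  -48.7 122.9 -11.7  10.3 -26.7]
```

In the bore with no resistance; continuing.

```bash
python3 -m jog '[{"slide":[-5,0,0],"dr":[0,0,0],"grip":0},{"slide":[-5,0,0],"dr":[0,0,0],"grip":0},{"slide":[-5,0,0],"dr":[0,0,0],"grip":0},{"slide":[-5,0,0],"dr":[0,0,0],"grip":0},{"slide":[0,0,0],"dr":[0,0,0],"grip":0}]' 100; python3 - <<'E'
from tgt import *
cap('side','side22.png')
R,p=delta(-.04)
draw('side','side22.png','r22n.png',(275,320,145,195),[],12)
E
```

```text
time: 21.93
eef_pos: [0.4726, 0.2322, 0.1618]
tool_rot: [[0.264, 0.947, 0.183], [0.776, -0.322, 0.542], [0.573, -0.001, -0.82]]
ft_force: [1.1, -0.1, -1.0]
gripper_width: 0.012
t 21.9833 tcp [0.473  0.2329 0.1624] tgt [0.475  0.2325 0.1633] slide mm(cur axes) [ 0.7  2.  -0.6] (tgt axes) [ 0.7  2.  -0.6] dr [ 0.     0.    -0.001] F [-0.6015  0.2009 -0.9802] w 0.012435269019349226 j [ 21.4  35.2 -49.5 124.7 -11.    8.7 -25.3]
```

View pics/r22n.png

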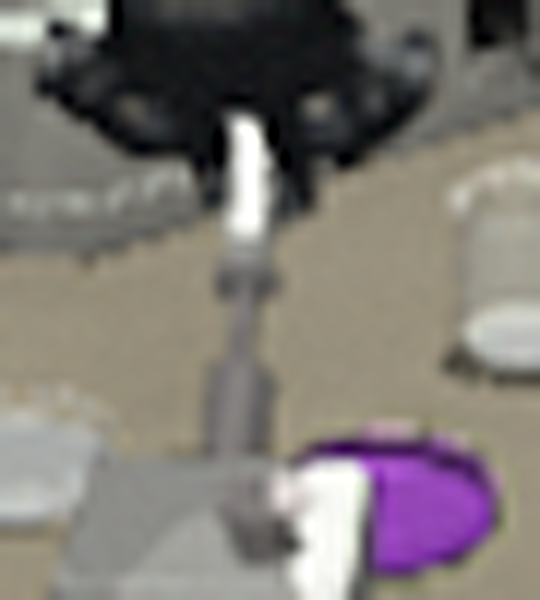

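```bash
python3 -m jog '[{"slide":[-5,0,0],"dr":[0,0,0],"grip":0},{"slide":[-5,0,0],"dr":[0,0,0],"grip":0},{"slide":[-5,0,0],"dr":[0,0,0],"grip":0},{"slide":[-4,0,0],"dr":[0,0,0],"grip":0},{"slide":[-3,0,0],"dr":[0,0,0],"grip":0},{"slide":[0,0,0],"dr":[0,0,0],"grip":0}]' 100; python3 - <<'E'
from tgt import *
cap('side','side23.png')
R,p=delta(-.07)
draw('side','side23.png','r23n.png',(275,320,145,195),[],12)
E
```

```text
time: 22.48
eef_pos: [0.4671, 0.2157, 0.1496]
tool_rot: [[0.263, 0.947, 0.184], [0.776, -0.321, 0.543], [0.573, -0.0, -0.819]]
ft_force: [0.3, -0.8, -1.3]
gripper_width: 0.0123
t 22.5333 tcp [0.4674 0.2161 0.15  ] tgt [0.4671 0.2092 0.1461] slide mm(cur axes) [-7.7  1.9 -0.6] (tgt axes) [-7.7  1.9 -0.6] dr [ 0.001 -0.    -0.   ] F [-0.3668  0.3484 -0.6591] w 0.011977660751517053 j [ 23.8  36.6 -50.2 126.5 -10.1   7.  -23.9]
```

View pics/r23n.png

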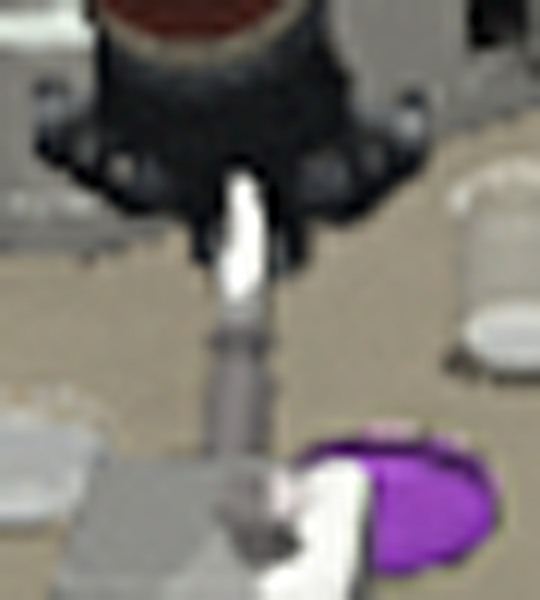

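```bash
python3 -m jog '[{"slide":[-2,0,0],"dr":[0,0,0],"grip":0},{"slide":[-2,0,0],"dr":[0,0,0],"grip":0},{"slide":[-1.5,0,0],"dr":[0,0,0],"grip":0},{"slide":[0,0,0],"dr":[0,0,0],"grip":0},{"slide":[0,0,0],"dr":[0,0,0],"grip":0}]' 100;python3 -m jog '[{"slide":[-1,0,0],"dr":[0,0,0],"grip":0},{"slide":[-1,0,0],"dr":[0,0,0],"grip":0},{"slide":[0,0,0],"dr":[0,0,0],"grip":0}]' 100; python3 -c "
from tgt import *
delta(-.07)"
```

```text
time: 22.95
eef_pos: [0.466, 0.2122, 0.1471]
tool_rot: [[0.262, 0.947, 0.185], [0.776, -0.321, 0.543], [0.574, 0.001, -0.819]]
ft_force: [-0.2, 0.3, 0.3]
gripper_width: 0.0123
time: 23.2
eef_pos: [0.4654, 0.2105, 0.1458]
tool_rot: [[0.262, 0.947, 0.185], [0.776, -0.321, 0.543], [0.574, 0.001, -0.819]]
ft_force: [-0.6, 0.3, -1.5]
gripper_width: 0.0122
t 23.2 tcp [0.4654 0.2105 0.1458] tgt [0.4671 0.2092 0.1461] slide mm(cur axes) [-0.5  2.  -0.6] (tgt axes) [-0.5  2.  -0.6] dr [ 0.001 -0.     0.   ] F [-0.5658  0.272  -1.4571] w 0.012162290609082128 j [ 24.5  37.1 -50.3 127.1  -9.7   6.5 -23.4]
```

```bash
for i in 1; do python3 -m jog '[{"slide":[-1,0,0],"dr":[0,0,0],"grip":0},{"slide":[-0.5,0,0],"dr":[0,0,0],"grip":0},{"slide":[0,0,0],"dr":[0,0,0],"grip":0}]' 100; done; python3 - <<'E'
from tgt import *
cap('side','side24.png')
R,p=delta(-.07)
draw('side','side24.png','r24n.png',(275,320,145,195),[],12)
E
```

```text
time: 23.45
eef_pos: [0.4651, 0.2094, 0.145]
tool_rot: [[0.262, 0.947, 0.185], [0.776, -0.321, 0.543], [0.574, 0.001, -0.819]]
ft_force: [0.8, -0.2, -1.1]
gripper_width: 0.0122
t 23.5 tcp [0.4651 0.2095 0.1451] tgt [0.4671 0.2092 0.1461] slide mm(cur axes) [ 0.8  2.  -0.6] (tgt axes) [ 0.8  2.  -0.6] dr [ 0.001 -0.     0.001] F [-0.0059 -0.312  -0.8542] w 0.012210104096626711 j [ 24.7  37.2 -50.4 127.2  -9.7   6.4 -23.3]
```

View pics/r24n.png

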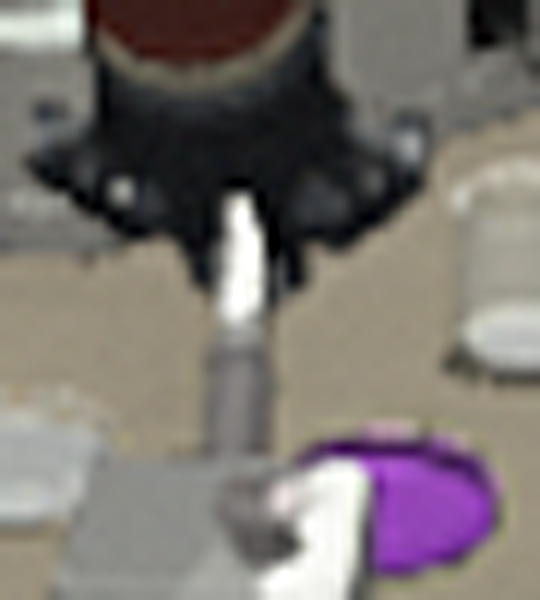

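```bash
python3 -m jog '[{"slide":[-0.7,0,0],"dr":[0,0,0],"grip":0},{"slide":[-0.7,0,0],"dr":[0,0,0],"grip":0},{"slide":[0,0,0],"dr":[0,0,0],"grip":0}]' 100;python3 -m jog '[{"slide":[-0.6,0,0],"dr":[0,0,0],"grip":0},{"slide":[0,0,0],"dr":[0,0,0],"grip":0}]' 100
```

```text
time: 23.75
eef_pos: [0.4651, 0.2093, 0.145]
tool_rot: [[0.26, 0.947, 0.186], [0.775, -0.32, 0.545], [0.575, 0.002, -0.818]]
ft_force: [0.4, 1.5, 1.0]
gripper_width: 0.012
time: 23.92
eef_pos: [0.4651, 0.2093, 0.145]
tool_rot: [[0.26, 0.948, 0.186], [0.775, -0.319, 0.545], [0.576, 0.003, -0.818]]
ft_force: [0.6, 4.7, 3.6]
gripper_width: 0.012
```

```bash
python3 -m jog '[{"slide":[-0.3,0,0],"dr":[0,0,0],"grip":0},{"slide":[0,0,0],"dr":[0,0,0],"grip":0},{"slide":[0,0,0],"dr":[0,0,0],"grip":0},{"slide":[0,0,0],"dr":[0,0,0],"grip":0},{"slide":[0,0,0],"dr":[0,0,0],"grip":0}]' 100;python3 - <<'E'
from tgt import *
cap('side','side25.png');delta(-.07)
both('side25.png','side25.png',[],'c25.png',(275,320,145,195),(310,390,200,300))
draw('side','side25.png','c25.png',(270,390,150,300),[],4)
E
```

```text
time: 24.33
eef_pos: [0.4651, 0.2093, 0.145]
tool_rot: [[0.259, 0.948, 0.186], [0.775, -0.319, 0.545], [0.576, 0.003, -0.817]]
ft_force: [-0.2, 5.2, 3.8]
gripper_width: 0.0119
t 24.3833 tcp [0.4651 0.2093 0.145 ] tgt [0.4671 0.2092 0.1461] slide mm(cur axes) [ 1.1  1.9 -0.6] (tgt axes) [ 1.1  1.9 -0.6] dr [ 0.001 -0.003  0.003] F [0.3978 6.0607 4.7349] w 0.011985101199926884 j [ 24.9  37.4 -50.6 127.3  -9.6   6.2 -23.1]
```

View pics/c25.png

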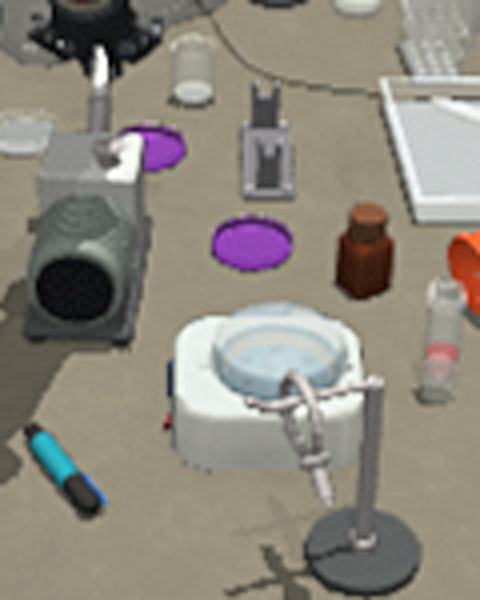

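Seated with the collar on the mouth (about 7 N), plug still hanging. Withdrawing along the axis.

```bash
python3 -m jog '[{"slide":[2,0,0],"dr":[0,0,0],"grip":0},{"slide":[6,0,0],"dr":[0,0,0],"grip":0},{"slide":[9,0,0],"dr":[0,0,0],"grip":0},{"slide":[10,0,0],"dr":[0,0,0],"grip":0},{"slide":[10,0,0],"dr":[0,0,0],"grip":0},{"slide":[10,0,0],"dr":[0,0,0],"grip":0},{"slide":[10,0,0],"dr":[0,0,0],"grip":0},{"slide":[10,0,0],"dr":[0,0,0],"grip":0},{"slide":[12,0,0],"dr":[0,0,0],"grip":0},{"slide":[15,0,0],"dr":[0,0,0],"grip":0},{"slide":[15,0,0],"dr":[0,0,0],"grip":0},{"slide":[10,0,0],"dr":[0,0,0],"grip":0}]' 100;python3 - <<'E'
from tgt import *
cap('side','side26.png');delta(.04)
draw('side','side26.png','c26.png',(265,335,115,195),[],7)
# dish
for f,c in(('side2.png','side'),('top0.png','top')):pass
for c in('side','top'):
    r=ctrl.spot_in('dish',c);print(c,[(np.round(x['rect']).tolist(),round(x['score'],2)) for x in r[:4]])
E
```

```text
time: 25.38
eef_pos: [0.4961, 0.3022, 0.2138]
tool_rot: [[0.26, 0.948, 0.186], [0.776, -0.319, 0.545], [0.575, 0.003, -0.818]]
ft_force: [0.3, -0.2, -0.4]
gripper_width: 0.012
t 25.4333 tcp [0.4967 0.3041 0.2153] tgt [0.496  0.2945 0.2092] slide mm(cur axes) [-11.1   2.4  -0.3] (tgt axes) [-11.1   2.4  -0.2] dr [ 0.002 -0.005  0.005] F [0.5858 1.0361 1.0481] w 0.011878071275531168 j [ 10.9  30.5 -45.  116.1 -13.2  15.9 -31.5]
side [([321.0, 202.0, 342.0, 216.0], 0.67), ([342.0, 248.0, 355.0, 273.0], 0.64), ([308.0, 180.0, 319.0, 192.0], 0.53), ([271.0, 177.0, 282.0, 188.0], 0.48)]
top [([288.0, 173.0, 309.0, 198.0], 0.81), ([196.0, 236.0, 223.0, 262.0], 0.6), ([434.0, 139.0, 451.0, 158.0], 0.19)]
```

View pics/c26.png

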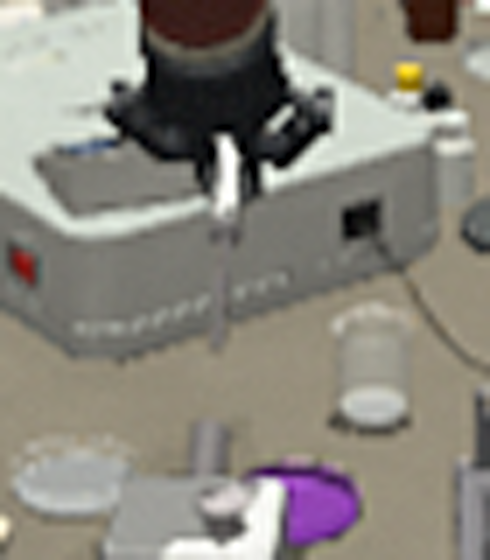

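```bash
python3 - <<'E'
from tgt import *
def at(c,u,v,z):
    o,d=ray(c,u,v);return o+d*(z-o[2])/d[2]
print(at('top',208.4,247.8,.014))
C=at('top',208.4,247.8,.014)
L=[[np.r_[C[:2]+.04*np.array([np.cos(q),np.sin(q)]),z] for q in np.linspace(0,6.3,50)] for z in(.0,.014)]
both('side2.png','top0.png',L,'od.png',(255,300,165,205),(185,235,225,270))
s=ctrl.get_state();R=s['tool_rot'];p=s['eef_pos'];print(p)
E
```

```text
[0.4    0.3503 0.014 ]
[0.4955 0.301  0.2126]
```

View pics/od.png

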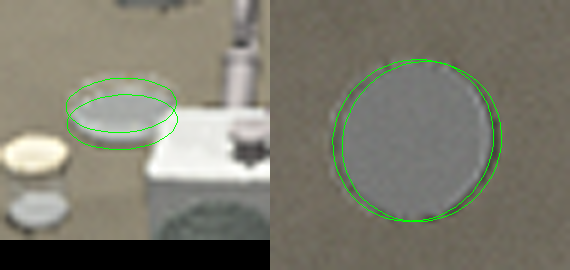

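```bash
python3 - <<'E'
from m import *
P=cloud('top','top0.png',120,230,130,280)
for n,m in(('all >.04',P[:,2]>.04),):
    q=P[m&(P[:,1]<.56)&(P[:,0]<.72)];
    print(len(q),q.min(0),q.max(0))
    for y in np.arange(.30,.56,.02):
        r=q[(q[:,1]>=y)&(q[:,1]<y+.02)]
        if len(r):print(round(y,2),len(r),'x',r[:,0].min(),r[:,0].max(),'z',r[:,2].max())
for a in[('top',194,181),('top',190,176),('top',197,186)]:
    d=np.load('pics/top0.png.npy')[a[2],a[1]];print(a,w(*a,d))
print([ (x['uv'],x['score']) for x in ctrl.pinpoint('beaker','top')],[ (x['uv'],x['score']) for x in ctrl.pinpoint('beaker','side')])
E
```

```text
2709 [0.3924 0.2812 0.04  ] [0.6758 0.5599 0.1517]
0.3 30 x 0.6446294054847997 0.6719227840603482 z 0.06195176732931129
0.36 41 x 0.584069806839727 0.6235019684463072 z 0.06731985216674286
0.38 37 x 0.5781634560009944 0.6280793438441752 z 0.06839430149642234
0.4 70 x 0.5794338976830022 0.6275304588082452 z 0.06982374172810357
0.42 3 x 0.6009022213704123 0.6095312568650364 z 0.06631750564845218
0.48 396 x 0.4190563130410484 0.6553653210595224 z 0.10997954563958001
0.5 600 x 0.4104385211163206 0.6556808950206636 z 0.1500904054965918
0.52 910 x 0.3996928241182176 0.651448931136795 z 0.1516819806208235
0.54 571 x 0.3924189332228274 0.643421500966385 z 0.15068329051787865
('top', 194, 181) [ 0.6096  0.4054 -0.0015]
('top', 190, 176) [0.6191 0.4085 0.0257]
('top', 197, 186) [0.5846 0.3822 0.0372]
[([196.4, 181.0], 0.79)] [([317.2, 172.6], 0.57)]
```

```bash
python3 -m jog '[{"slide":[9,0,-13],"dr":[0,0,0],"grip":0},{"slide":[17,0,-24],"dr":[0,0,0],"grip":0},{"slide":[17,0,-24],"dr":[0,0,0],"grip":0},{"slide":[0,0,0],"dr":[0,-0.12,0],"grip":0},{"slide":[0,0,0],"dr":[0,-0.123,0],"grip":0},{"slide":[0,0,0],"dr":[0,-0.123,0],"grip":0},{"slide":[0,0,0],"dr":[0,-0.123,0],"grip":0},{"slide":[0,0,0],"dr":[0,-0.122,0],"grip":0},{"slide":[0,0,0],"dr":[0,0,0],"grip":0},{"slide":[0,0,0],"dr":[0,0,0],"grip":0}]' 100;python3 - <<'E'
from tgt import *
s=ctrl.get_state();print(s)
E
```

```text
time: 26.47
eef_pos: [0.4948, 0.3018, 0.2852]
tool_rot: [[0.318, 0.948, -0.001], [0.948, -0.318, 0.0], [-0.0, -0.001, -1.0]]
ft_force: [-0.8, -0.0, -1.1]
gripper_width: 0.0119
{'time': 26.4667, 'joints': array([-19.0895,  27.5967, -22.8035,  88.5193,  11.2484,  66.2136,
       -62.6353]), 'qd': array([ 3.2801, -1.4526,  1.4577,  2.4031,  0.351 , -0.5069,  0.3135]), 'joint_efforts': array([ -1.4815, -40.3392,  -3.741 , -18.0944,  -0.0358,   0.0129,
        -0.0431]), 'eef_pos': array([0.4948, 0.3018, 0.2852]), 'tool_rot': array([[ 0.3176,  0.9482, -0.0013],
       [ 0.9482, -0.3176,  0.0003],
       [-0.0001, -0.0013, -1.    ]]), 'ft_force': array([-0.7761, -0.0225, -1.1348]), 'torque': array([-0.0638, -0.0143,  0.0467]), 'gripper_width': 0.011878407179227151}
```

```bash
python3 -m jog '[{"slide":[0,0,0],"dr":[0,0,0.1],"grip":0},{"slide":[0,0,0],"dr":[0,0,0.123],"grip":0},{"slide":[0,0,0],"dr":[0,0,0.123],"grip":0},{"slide":[0,0,0],"dr":[0,0,0.123],"grip":0},{"slide":[0,0,0],"dr":[0,0,0.123],"grip":0},{"slide":[0,0,0],"dr":[0,0,0.123],"grip":0},{"slide":[0,0,0],"dr":[0,0,0.123],"grip":0},{"slide":[0,0,0],"dr":[0,0,0.11],"grip":0},{"slide":[0,0,0],"dr":[0,0,0.03],"grip":0},{"slide":[0,0,0],"dr":[0,0,0],"grip":0}]' 100;python3 - <<'E'
from tgt import *
s=ctrl.get_state();R=s['tool_rot'];p=s['eef_pos'];print(s['time'],p,R,s['joints'].round(1),s['gripper_width'])
t=np.array([.4005,.352,.105])+.115*R[:,0]+.018*R[:,2];print(t,(t-p)@R*1000)
E
```

```text
time: 27.3
eef_pos: [0.4958, 0.2975, 0.286]
tool_rot: [[0.966, 0.259, -0.0], [0.259, -0.966, -0.001], [-0.0, 0.001, -1.0]]
ft_force: [0.6, -0.1, -1.2]
gripper_width: 0.0123
27.3 [0.4958 0.2975 0.286 ] [[ 0.9658  0.2594 -0.0001]
 [ 0.2594 -0.9658 -0.001 ]
 [-0.0003  0.001  -1.    ]] [ -27.6   26.2   -8.7   89.     4.3   65.2 -112.2] 0.012333010798431273
[0.5116 0.3818 0.087 ] [ 37.1138 -77.4947 198.934 ]
```

```bash
python3 -m jog '[{"slide":[12,-25,0],"dr":[0,0,0],"grip":0},{"slide":[13,-27,0],"dr":[0,0,0],"grip":0},{"slide":[12,-25,0],"dr":[0,0,0],"grip":0},{"slide":[0,0,20],"dr":[0,0,0],"grip":0},{"slide":[0,0,30],"dr":[0,0,0],"grip":0},{"slide":[0,0,30],"dr":[0,0,0],"grip":0},{"slide":[0,0,30],"dr":[0,0,0],"grip":0},{"slide":[0,0,25],"dr":[0,0,0],"grip":0},{"slide":[0,0,15],"dr":[0,0,0],"grip":0},{"slide":[0,0,0],"dr":[0,0,0],"grip":0},{"slide":[0,0,0],"dr":[0,0,0],"grip":0}]' 100;python3 - <<'E'
from tgt import *
cap('side','side27.png');cap('top','top27.png')
s=ctrl.get_state();R=s['tool_rot'];p=s['eef_pos'];print(s['time'],p,s['joints'].round(1),s['gripper_width'])
t=np.array([.4005,.352,.105])+.115*R[:,0]+.018*R[:,2];print((t-p)@R*1000)
C=np.array([.4005,.352])
L=[[np.r_[C+.04*np.array([np.cos(q),np.sin(q)]),.014] for q in np.linspace(0,6.3,50)]]+rod(p-.018*R[:,2]-.045*R[:,0],R[:,0])
both('side27.png','top27.png',L,'o27.png',(255,335,125,205),(165,245,175,275))
E
```

```text
time: 28.22
eef_pos: [0.5114, 0.3825, 0.1359]
tool_rot: [[0.965, 0.262, -0.001], [0.262, -0.965, -0.001], [-0.001, 0.001, -1.0]]
ft_force: [-0.7, -0.3, 0.1]
gripper_width: 0.012
28.3167 [0.5124 0.3842 0.1382] [ -34.1   39.8   -8.1   89.5    6.7   51.  -119.4] 0.012392934616862007
[-1.5919  1.7194 50.8146]
```

View pics/o27.png

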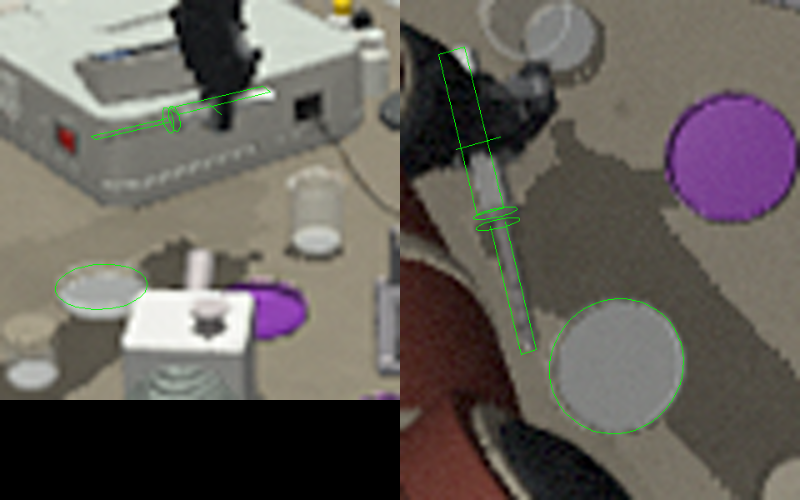

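```bash
python3 -m jog '[{"slide":[-1,1,12],"dr":[0,0,0],"grip":0},{"slide":[0,0,15],"dr":[0,0,0],"grip":0},{"slide":[0,0,14],"dr":[0,0,0],"grip":0},{"slide":[0,0,8],"dr":[0,0,0],"grip":0},{"slide":[0,0,0],"dr":[0,0,0],"grip":0},{"slide":[0,0,0],"dr":[0,0,0],"grip":0},{"slide":[0,0,0],"dr":[0,0,0],"grip":0},{"slide":[0,0,0],"dr":[0,0,0],"grip":0}]' 100;python3 - <<'E'
from tgt import *
cap('side','side28.png');cap('top','top28.png')
s=ctrl.get_state();R=s['tool_rot'];p=s['eef_pos'];print(s['time'],p,s['qd'].round(2),s['gripper_width'],s['ft_force'])
t=np.array([.4005,.352,.105])+.115*R[:,0]+.018*R[:,2];print((t-p)@R*1000)
C=np.array([.4005,.352])
L=[[np.r_[C+.04*np.array([np.cos(q),np.sin(q)]),.014] for q in np.linspace(0,6.3,50)]]+rod(p-.018*R[:,2]-.045*R[:,0],R[:,0])
both('side28.png','top28.png',L,'o28.png',(255,335,125,205),(165,245,175,275))
both('side28.png','top28.png',[],'p28.png',(300,390,200,300),(410,490,160,260))
for l in('rod_tip',):
    for c in('side','top'):print(c,[(np.round(x['uv'],1).tolist(),round(x['score'],2)) for x in ctrl.pinpoint(l,c)[:3]], proj(c,p-.018*R[:,2]-.115*R[:,0]))
E
```

```text
time: 28.98
eef_pos: [0.5113, 0.3837, 0.0891]
tool_rot: [[0.965, 0.263, 0.003], [0.263, -0.965, 0.002], [0.003, -0.001, -1.0]]
ft_force: [0.2, 1.1, -1.3]
gripper_width: 0.0123
29.0833 [0.5111 0.3835 0.0887] [-0.02  0.25  0.07  0.22  0.   -0.06 -0.02] 0.01186683264986504 [-0.7248  1.1012 -0.4626]
[0.0966 1.265  1.4217]
side [([271.7, 162.9], 0.64)] (np.float64(273.49998870031953), np.float64(162.73180879250387))
top [([195.2, 246.8], 0.51)] (np.float64(196.94877173409657), np.float64(246.32010489030466))
```

View pics/o28.png

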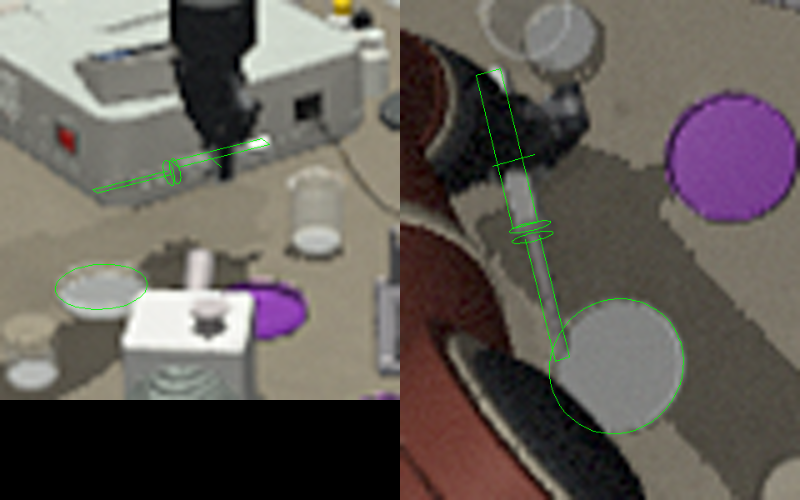

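View pics/p28.png

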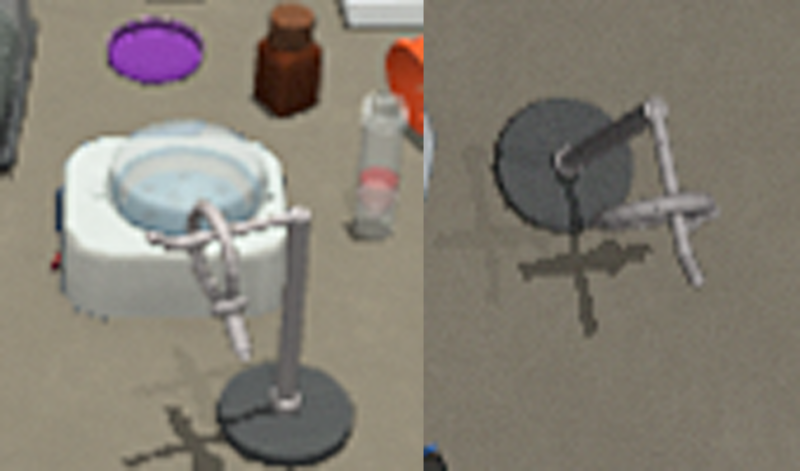

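View pics/top28.png

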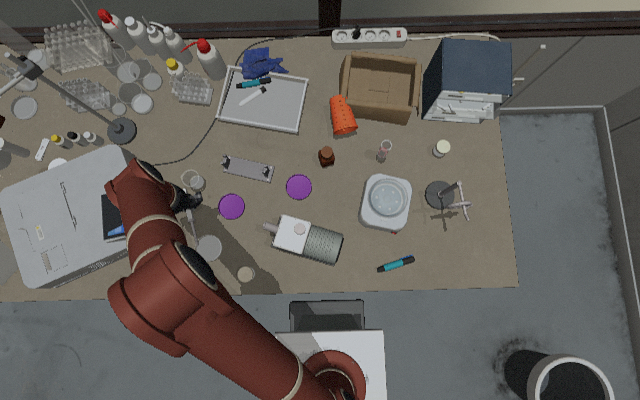

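```bash
python3 - <<'E'
from tgt import *
print(tri(('side',271.7,162.9),('top',195.2,246.8)))
s=ctrl.get_state();print(s['time'],s['qd'].round(2));print(ctrl.sign_off())
E
```

```text
(array([0.3962, 0.3594, 0.1033]), np.float64(0.005873129933249134))
29.1833 [ 0.01  0.27  0.07  0.18  0.06  0.02 -0.09]
the job is handed in; nothing more can be done
None
```

I did all the steps and handed the job in at about 29.2 s. No verdict came back, so success is judged only from my own checks.

- **Plug:** I pulled it out of the guide tube and hung it by its ring on the hook, then let go. The last pictures show it hanging there. It hangs tilted rather than straight down, and I could not read its contact forces.
- **Rod in the tube:** I pushed it in until the collar stopped on the mouth. It stopped moving as the force rose to about 7–8 N, well under the 30 N limit. I then drew it out along the tube's axis, with the tip at least 40 mm clear of the mouth.
- **Final pose:** the rod is held level over the clear glass dish, not the purple ones.
    - **From the arm's pose:** the tip is about 2 mm from my estimate of the dish centre, at about 107 mm high.
    - **From the two cameras:** the tip is about 9 mm off the centre, at about 103 mm high. The two camera sight lines missed each other by 6 mm, so I trust this less. Both readings are inside the 30 mm limit.
- **Other things on the bench:** the last top picture shows no visible change to the bystanders. The arm covers part of the dish there, but its visible edge still lies on the circle I fitted at the start.
- **One correction on the way:** my first pinch on the ring was too shallow, so I reopened the gripper, went about 7 mm lower and gripped again.

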